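Hang the tealight in the lantern and bring the long lighter to its wick

ROBOT

A 7-joint arm with a two-finger parallel gripper is mounted at the origin on the work surface. World frame = base frame: x ahead of the robot, y to its left, z up, the work surface at z = 0. Lengths are in m, angles in rad, forces in N, time in s.
With the tool pointing down it reaches from about 0.35 to 0.9 m from the base axis. Payload 8.1 kg.
Tool frame: the origin (TCP) lies midway between the tips of the shut fingers; the grasp point (between the pads) lies arm.tcp_to_grasp behind it (arm.tcp_to_grasp is the distance from the TCP to the grasp point, in m); z points along the fingers, y is the line along which they close (so a half turn about z gives the same grasp; the last joint's range is limited). The gripper opens to 92 mm and grips with 3 to 60 N. Pads are 19 mm wide; open, the fingers measure 130 mm over their backs; the gripper's body (75 mm by 190 mm) begins 47 mm behind the grasp point.
Start: joints at [1.067, 0.434, 0.025, 1.573, -0.012, 1.134, -0.075], TCP at [0.244, -0.575, 0.199] pointing down, gripper open.
Joint ranges: [-2.62, 2.62], [-0.44, 2.09], [-1.27, 1.32], [0.08, 2.57], [-1.32, 4.46], [0.12, 2], [-2.74, 2.74]. Speed limits (rad/s): [2.22, 2.22, 3.01, 3.01, 3.14, 3.14, 3.14].

INTERFACE

Orientations are given as a rotation vector (axis times angle).
In Python, from cell import observe, get_image, arm gives the robot as it stands. The module is installed in compiled form; this text tells all that it offers.
- The arm moves only by the tool drive_tool, never from a script. Its argument "steps" is a list of rows, each a list of 5 numbers: the closure, from 0 (fully open) to 1 (shut), then the shift along the world's x, y, z in mm, then the turn about the world's z in rad. In form: [[hand, x, y, z, roll], ...]. A call has 1 to 20 rows; each row shifts and turns the commanded pose from where the row before left it; what a row does not reach is not made up. A row lasts 1/12 s, in which the tool goes at most 41.7 mm and 7.16 degrees, less where a joint would pass 70% of its speed; a pose out of reach is approached as far as the arm can. A call with a gripper value outside its range is refused whole. The fingers move at their own pace and stop on an object; "grip_force" is the grip in N (left out, the last holds). Time passes only in rows, so rows that do not move let the fingers close. It gives the time, the measured TCP pose, the force, the opening and the grip force at its end, in the units of the state.
- observe(): the state, without advancing time (a new reading comes with each control period).
- get_image(name): name is "side" or "top" or "wrist"; returns a dict with "image" (400x640x3 uint8, red, green, blue), "vfov" (degrees; the focal length in pixels is half the picture's height over the tangent of half this angle, whatever the lens; pixels are square), "cx", "cy" (the principal point, pixels), "xyz" and "attitude" of the camera in the world. Camera axes: x right, y down, z forward; pixel columns grow to the right and rows downward; lengths in m; the calibration is good to about 2 mm. A picture is of the moment at which its call begins. There is no depth.
- arm.sign_off(): hands the job in; it is judged then, once.
The state is a dict: "clock": time; "joints": joint angles; "dq": joint speeds; "joint_efforts": joint torques, N m; "position": TCP position; "ee_rot": TCP orientation; "force": force on the tool from outside, world axes, zero at the start; "ft_torque": the same for the moment, N m; "width": opening from 0.0 (shut) to 1.0 (fully open); "gripper_force": force on a finger pad.
Only numpy, scipy, OpenCV 4.12 (cv2) and the standard library are available. Lean on these libraries where they do the work, as an engineer would, in place of code of your own. Each camera call takes 0.05 s, during which the arm holds its last target. There are 200 camera calls.

TASK

Hook the tealight hanger over the lantern's steel rail, on the half of the rail away from the doorway, slide it along the rail (without lifting it off) to the engraved mark behind the doorway and let go of it. Then pick up the long lighter by its handle, tilt it nozzle-down and pass the nozzle diagonally through the narrow doorway, and finish while still holding it there, steady, with the nozzle tip right next to the wick and the lighter touching neither lantern nor tealight. Leave everything else on the table where it is.

Things in the scene. Friction and masses are not known exactly. Their poses are not given: they have to be found in the camera images.
- lantern: Fixed open-topped clear acrylic trough lantern, dark steel edges, foot 190 (x) x 300 (y) mm, walls to 178 mm. Origin: on the table under the rail's middle. Yaw within 0.25 rad: its +x side, with the doorway, faces away from the robot. Floor 10 mm thick; walls 5 mm thick at x = -100 and +70, y = +-140 mm. A steel rail, 12 mm diameter, runs along y at x = 0 between the end walls, axis 160 mm up.
- mark (a point): Point on the rail's axis at the engraved mark (thin dark band), 55 mm to +y of the rail's middle; axes as the lantern's: y along the rail, x toward the doorway.
- load (a point): Point on the rail's axis 60 mm to -y of its middle, on the half away from the doorway: a good place to hook on. The cup goes down inside the lantern on the -x side of the rail (97 mm from rail axis to wall) with the hook some 25 mm above its seat, then moves to +x until the hook is over the rail, then down.
- doorway (a point): Centre of the doorway in the +x wall: opening 46 mm wide (y), 70 mm high (sill 90 mm, head 160 mm over the table), 70 mm to +x of the mark and 35 mm below it. The glass door is fixed, folded back flat on the wall's outside on the doorway's -y side, standing out at most 20 mm. A small pointer on the wall's top edge over the doorway reaches 188 mm.
- hanger: Loose steel tealight hanger, about 0.18 kg, 190 mm tall, standing on its cup. Origin: centre of the cup's underside; z up. Cup 48 mm diameter, 20 mm high, holding a white tealight. A stem (18 mm wide, 4 mm thick) at x = -22 mm joins cup and hook. It hangs right with its x axis along the lantern's x axis, the stem on the robot's side.
- hook (a point): Point of the hanger at x = 0, y = 0, z = 130 mm, on the rail's axis when seated. The hook is an upside-down V, legs at 45 degrees, 24 mm long in y, lips at x = +-20 mm, z = 121 mm. Between the +x lip and the cup the hanger is open: the rail enters from the hanger's +x side and then sits up in the V. Pressed down hard, the V binds on the rail: slide it under little more than its own weight.
- tab (a point): Point in the grip tab on top of the hanger (10 mm in x, 24 mm in y, z = 142 to 190 mm), 172 mm above its underside, 18 mm below the tab's top, 42 mm above point hook.
- wick (a point): Tip of the wick, on the hanger's axis 30 mm above its underside.
- lighter: Loose long-reach lighter, about 0.09 kg, lying. Black handle 140 (x) x 22 (y) x 26 (z) mm, origin at the centre of the handle's underside, z up; the straight steel nozzle, 10 mm diameter, leaves the handle's -x end and ends at x = -200 mm, its axis 13 mm above the underside (a collar of 16 mm diameter on its first 12 mm).
- handle (a point): Centre of the lighter's handle, a good place to grip, close to its centre of mass.
- neck (a point): Point on the nozzle's axis 87 mm behind the tip.
- tip (a point): End of the lighter's nozzle, on its axis, 200 mm from the handle's centre.
- bowl: Bystander: black ceramic bowl, 120 mm across, 50 mm high; origin under its centre.
- lighter_case: Bystander: flat stainless case 58 x 38 x 13 mm; origin under its centre.
- tumbler1: Bystander: amber glass tumbler, 72 mm across, 85 mm high; origin under its centre.
- tumbler2: Bystander: a second such tumbler.
- coaster: Bystander: round cork coaster, 90 mm across, 8 mm high; origin under its centre.
Not all that is in view belongs to the job. Leave any green or purple look-alike of the hanger alone.

How it is judged:
By the outcome, as a careful person would: the job done as asked, in the order asked, and still so for the second after the job is handed in, while the arm keeps its last pose, push and grip.
It also fails if it takes over 70 s, if anything falls off the work surface, if the arm or the gripper's body presses on something with over 40 N, if the wrist force passes 120 N, or if a joint passes its speed limit or range.

## Working session

There is one attempt and no reset: what is moved stays moved. The work goes in short steps, Python scripts to look and compute and a tool call to move; the robot and the scene stay as the last step left them, time stands still between calls to the robot, and variables do not carry over. Pictures are saved under pics/ and viewed, at most 10 in all, crops included, and the job is handed in when it is done.

Besides the shell and the picture viewer there is one more tool, called after "Call:" as name(argument=value, ...), one argument or row to a line, values as JSON. drive_tool: Moves the arm, as the interface text tells. Its arguments: {"type":"object","properties":{"steps":{"type":"array"},"grip_force":{"type":"number"}},"required":["steps"]}

```bash
mkdir -p pics
cat > h.py <<'E'
import numpy as np, cv2
from cell import observe, get_image, arm
from scipy.spatial.transform import Rotation as R
def rot(a):
    a=np.array(a,float)
    return a if a.shape==(3,3) else R.from_rotvec(a).as_matrix() if a.size==3 else R.from_quat(a).as_matrix()
def ray(im,u,v):
    f=200/np.tan(np.radians(im['vfov'])/2)
    return np.array(im['xyz']), rot(im['attitude'])@np.array([(u-im['cx'])/f,(v-im['cy'])/f,1])
def onz(im,u,v,z):
    o,d=ray(im,u,v); return o+d*(z-o[2])/d[2]
def proj(im,p):
    f=200/np.tan(np.radians(im['vfov'])/2)
    c=rot(im['attitude']).T@(np.array(p)-im['xyz']); return np.array([im['cx']+f*c[0]/c[2],im['cy']+f*c[1]/c[2]])
def tri(a,b):
    (o1,d1),(o2,d2)=a,b
    t=np.linalg.lstsq(np.c_[d1,-d2],o2-o1,rcond=None)[0]
    p,q=o1+t[0]*d1,o2+t[1]*d2
    return (p+q)/2,np.linalg.norm(p-q)
E
python3 - <<'E'
from h import *
s=observe(); print(s); print(arm.tcp_to_grasp)
ims={n:get_image(n) for n in('side','top','wrist')}
import pickle; pickle.dump(ims,open('i0.pkl','wb'))
for n,i in ims.items():
    print(n,{k:v for k,v in i.items() if k!='image'})
    cv2.imwrite(f'pics/{n}0.png',i['image'][:,:,::-1])
E
```

```text
{'clock': 0.0, 'joints': array([ 1.06740443,  0.43524369,  0.02499   ,  1.57410801, -0.01158379,
        1.13397624, -0.07509121]), 'dq': array([-1.39951345e-04,  3.04181994e-05, -4.92695211e-04, -1.37602187e-04,
        1.01819914e-03,  5.04672238e-04,  1.15325455e-03]), 'joint_efforts': array([-4.69434667e-05, -6.67845654e+01,  9.84241515e-01, -3.14465153e+01,
       -6.07768586e-02,  4.28887631e-02,  1.23529690e-04]), 'position': array([ 0.2435547 , -0.57499008,  0.19842812]), 'ee_rot': array([-3.07725759e+00, -6.24947935e-01,  7.50574346e-04]), 'force': array([ 0.57822429, -0.30156277,  0.26780153]), 'ft_torque': array([ 0.08154052, -0.00206608,  0.02245276]), 'gripper_force': 0.0, 'width': 0.9983851490980006}
0.0188
side {'vfov': 45.55910426321021, 'cx': 323.8816706423494, 'cy': 200.06403076459264, 'xyz': array([0.27372274, 0.78156987, 0.99095161]), 'attitude': array([-0.42856606,  2.78697258, -1.09181544])}
top {'vfov': 49.27121955886232, 'cx': 317.4024848260827, 'cy': 198.44123532125187, 'xyz': array([0.30166916, 0.0147046 , 1.28213479]), 'attitude': array([-2.13942168,  2.06083056, -0.22342103])}
wrist {'vfov': 58.23321690222535, 'cx': 319.0946974751156, 'cy': 198.6543416625048, 'xyz': array([ 0.31462202, -0.54457289,  0.38415772]), 'attitude': array([ 2.40888511, -1.59535602, -0.23653177])}
```

View pics/top0.png

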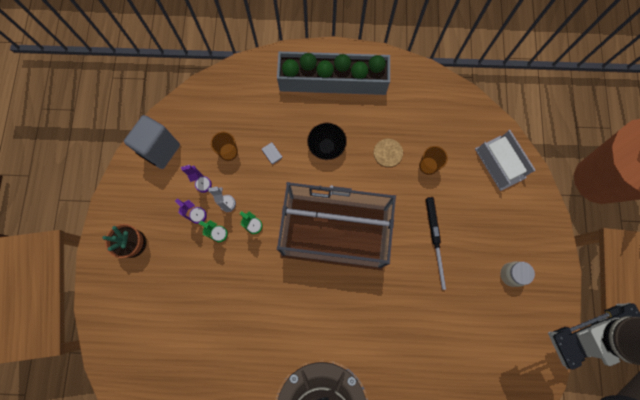

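View pics/side0.png

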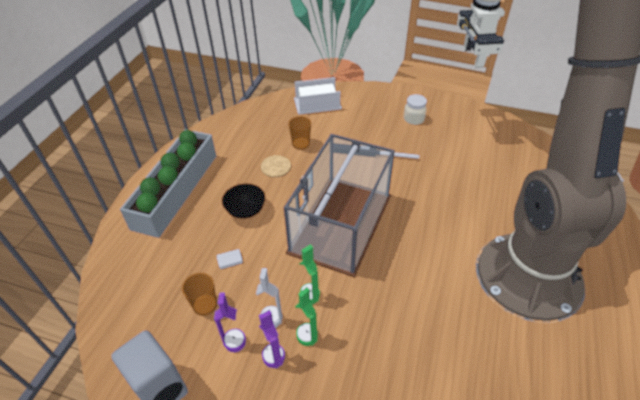

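Top view: the lantern is at about (337,225), with its doorway on the upper-left wall near (318,190). The steel hanger's cup is at (228,203). Candidates for the hanger (cup pixels): grey steel (228,203), purple (204,185) and (198,215), green (255,227) and (218,234). The lighter runs from its handle at (433,215) to its tip at (444,289). I choose the grey one, and will check it in a crop.

Run:
```python
from h import *
import pickle; I=pickle.load(open('i0.pkl','rb'))
t=I['top']['image'];s=I['side']['image']
a=cv2.resize(t[160:250,170:270],None,fx=4,fy=4,interpolation=2)
b=cv2.resize(s[230:380,200:300],None,fx=3.9,fy=3.9,interpolation=2)[:360]
b=cv2.resize(s[235:365,210:330],None,fx=3.3,fy=360/130,interpolation=2)
cv2.imwrite('pics/c1.png',np.hstack([a,b])[:,:,::-1])
c=cv2.resize(t[175:275,270:402],None,fx=6,fy=5.9,interpolation=2)
cv2.imwrite('pics/c2.png',c[:,:,::-1]); print(c.shape)
top=I['top']
for n,u,v,z in [('cup',228,203,.02),('g1',255,227,.02),('g2',218,234,.02),('p1',198,215,.02),('p2',204,185,.02),('lh',433,215,.026),('tip',444,289,.013),('bowl',327,140,.05),('tum1',226,150,.05),('tum2',431,163,.05)]: print(n,onz(top,u,v,z).round(3))
```

```text
(590, 792, 3)
cup [0.561 0.296 0.02 ]
g1 [0.493 0.211 0.02 ]
g2 [0.468 0.317 0.02 ]
p1 [0.522 0.381 0.02 ]
p2 [0.614 0.372 0.02 ]
lh [ 0.547 -0.308  0.026]
tip [ 0.336 -0.338  0.013]
bowl [0.758 0.01  0.05 ]
tum1 [0.716 0.309 0.05 ]
tum2 [ 0.698 -0.299  0.05 ]
```

View pics/c1.png

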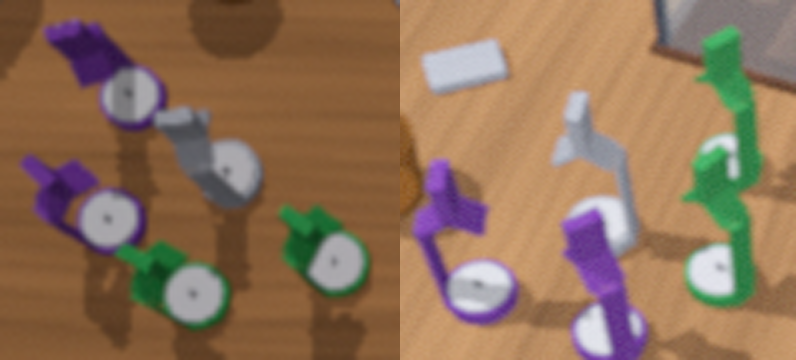

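View pics/c2.png

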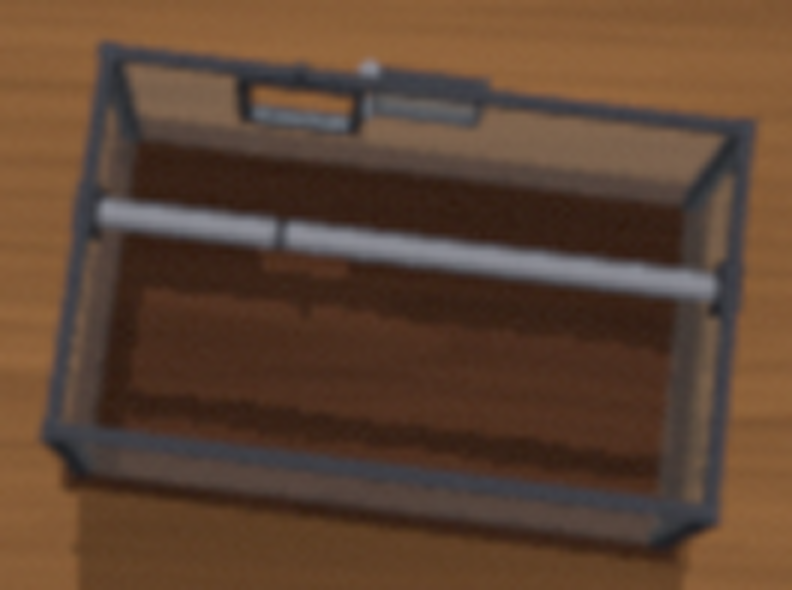

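The crop confirms the grey hanger: cup at top pixel (227,203), stem on the robot's side, tab top near (214,189), nothing green or purple on it. The lantern crop shows the rail from (287,211) to (389.5,223), with the mark at (317,214.5).

Run:
```python
from h import *
import pickle; I=pickle.load(open('i0.pkl','rb'))
T,S=I['top'],I['side']
l=onz(T,286.7,211.1,.16);r=onz(T,389.5,223.1,.16);m=onz(T,316.8,214.5,.16)
print(l,r,m,np.linalg.norm(l-r),np.linalg.norm(m-(l+r)/2))
print('tab',tri(ray(T,213.7,188.7),ray(S,263.9,270)))
print('cup',onz(T,227,203,.02))
s=observe();w=I['wrist'];Rt=rot(s['ee_rot']);print((Rt.T@(w['xyz']-s['position'])).round(4),(Rt.T@rot(w['attitude'])).round(3))
```

```text
[0.51666154 0.10903584 0.16      ] [ 0.49480479 -0.16006205  0.16      ] [0.51053051 0.02984627 0.16      ] 0.2699840557797489 0.055566848337610525
tab (array([0.56080351, 0.29701256, 0.19354057]), np.float64(0.002213524246028315))
cup [0.56134418 0.2989155  0.02      ]
[ 0.0773 -0.0006 -0.1855] [[-0.    -0.958 -0.288]
 [ 1.     0.    -0.   ]
 [ 0.    -0.288  0.958]]
```

Call:
drive_tool(
  steps=[
    [0.3,0,20,35,0],
    [0.3,0,30,25,0],
    [0.3,10,30,25,-0.04],
    [0.3,10,30,25,-0.04],
    [0.3,10,35,20,-0.04],
    [0.3,10,35,20,-0.04],
    [0.3,10,35,10,-0.04],
    [0.3,10,35,0,-0.04],
    [0.3,10,35,0,-0.04],
    [0.3,10,35,0,-0.04],
    [0.3,10,35,0,0],
    [0.3,10,35,0,0],
    [0.3,10,35,0,0],
    [0.3,10,35,0,0],
    [0.3,10,35,0,0],
    [0.3,10,35,0,0],
    [0.3,10,35,0,0],
    [0.3,10,35,0,0],
    [0.3,10,35,0,0],
    [0.3,10,35,0,0],
  ],
)

```text
clock: 1.82
position: [0.4237, 0.0961, 0.3593]
ee_rot: [3.139, 0.126, 0.001]
force: [1.0, -0.6, -0.2]
width: 0.698
gripper_force: 0.0
```

Call:
drive_tool(
  steps=[
    [0.45,20,28,0,0],
    [0.45,20,28,0,0],
    [0.45,20,28,0,0],
    [0.45,20,28,0,0],
    [0.45,20,28,0,0],
    [0.45,20,28,0,0],
    [0.45,20,28,0,0],
    [0.45,0,0,0,0],
    [0.45,0,0,0,0],
  ],
)

```text
clock: 2.57
position: [0.5637, 0.2921, 0.3575]
ee_rot: [-3.139, -0.131, 0.005]
force: [-0.1, -0.2, 0.1]
width: 0.548
gripper_force: 0.0
```

Run:
```python
from h import *
import pickle
w=get_image('wrist'); pickle.dump(w,open('w1.pkl','wb'))
print(observe()['position'],observe()['ee_rot'])
print(proj(w,[.561,.297,.19]),proj(w,[.561,.297,.02]))
c=proj(w,[.561,.297,.12]).astype(int);x,y=np.clip(c-[110,90],0,[420,220]);print(x,y)
cv2.imwrite('pics/w1.png',cv2.resize(w['image'][y:y+180,x:x+220],None,fx=3.3,fy=3.3,interpolation=2)[:,:,::-1])
```

```text
[0.56355295 0.29085368 0.35831346] [ 3.13855130e+00  1.28404801e-01 -2.69264588e-03]
[314.43401525 172.60864245] [315.88880195 146.78992293]
205 69
```

View pics/w1.png

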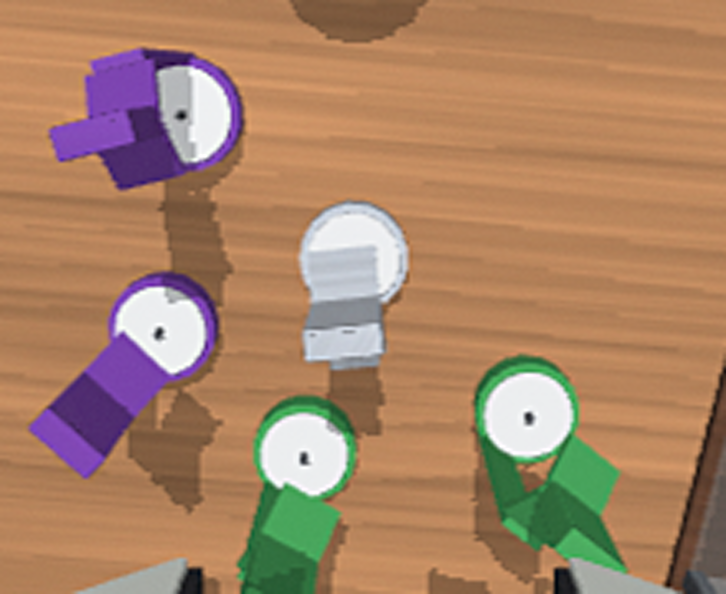

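The wrist crop shows the steel hanger's tab top face with corners near (309,327), (383,322), (384,357) and (306,363) in the crop, and its cup centre at (355,253). The neighbours are well clear.

Run:
```python
from h import *
import pickle
w=pickle.load(open('w1.pkl','rb'))
P=[onz(w,205+x/3.3,69+y/3.3,.19) for x,y in[(309,327),(383,322),(384,357),(306,363)]]
for p in P: print(p.round(4))
c=np.mean(P,0);d=(P[0]-P[1]+P[3]-P[2])/2
print(c,np.linalg.norm(d),np.arctan2(-d[0],d[1]),'cup',onz(w,205+355/3.3,69+253/3.3,.02))
```

```text
[0.5643 0.3131 0.19  ]
[0.5677 0.2909 0.19  ]
[0.5569 0.2897 0.19  ]
[0.553  0.3133 0.19  ]
[0.56047312 0.30174291 0.19      ] 0.023226224912972857 0.1569459466673548 cup [0.56223251 0.30194078 0.02      ]
```

Call:
drive_tool(
  steps=[
    [0.45,-3,11,0,0.075],
    [0.45,0,0,-30,0],
    [0.45,0,0,-30,0],
    [0.45,0,0,-30,0],
    [0.45,0,0,-30,0],
    [0.45,0,0,-30,0],
    [0.45,0,0,-25,0],
    [0.45,0,0,-20,0],
    [0.45,0,0,-10,0],
    [0.45,0,0,0,0],
    [0.45,0,0,0,0],
  ],
)

```text
clock: 3.53
position: [0.5611, 0.3008, 0.1552]
ee_rot: [3.132, 0.243, 0.001]
force: [0.8, -0.0, 1.2]
width: 0.548
gripper_force: 0.0
```

Run:
```python
from h import *
s=observe();print(s['position'],s['ee_rot'],s['force'],s['width'])
w=get_image('wrist')
cv2.imwrite('pics/w2.png',w['image'][:,:,::-1])
```

```text
[0.56112224 0.30083015 0.15524261] [3.13204323e+00 2.42915591e-01 1.12754975e-03] [ 0.80521689 -0.04560171  1.24089549] 0.5484897249659544
```

View pics/w2.png

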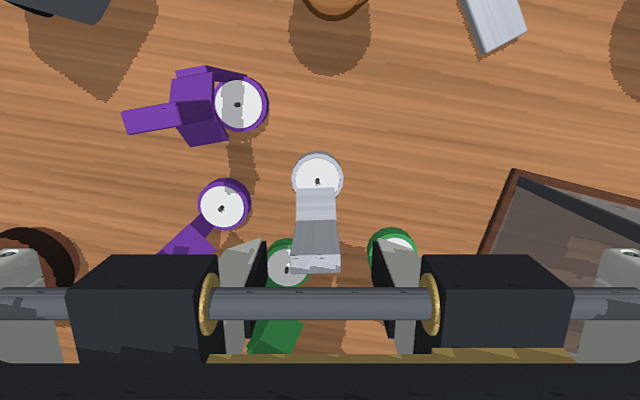

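The tab sits centred between the pads at about (316,263), square to the fingers. I close and lift.

Call:
drive_tool(
  steps=[
    [1,0,0,0,0],
    [1,0,0,0,0],
    [1,0,0,0,0],
    [1,0,0,0,0],
    [1,0,0,0,0],
    [1,0,0,0,0],
    [1,0,0,10,0],
    [1,0,0,30,0],
    [1,0,0,35,0],
    [1,0,0,35,0],
    [1,0,0,35,0],
    [1,0,0,35,0],
    [1,0,0,30,0],
    [1,0,0,0,0],
    [1,0,0,0,0],
  ],
  grip_force=30,
)

```text
clock: 4.83
position: [0.561, 0.3022, 0.3664]
ee_rot: [-3.13, -0.245, -0.005]
force: [0.9, 0.4, -2.4]
width: 0.249
gripper_force: 30.0
```

Call:
drive_tool(
  steps=[
    [1,0,0,15,0],
    [1,-10,-20,0,-0.04],
    [1,-10,-32,0,-0.04],
    [1,-10,-32,0,-0.04],
    [1,-10,-32,0,-0.04],
    [1,-10,-32,0,-0.04],
    [1,-10,-32,0,-0.037],
    [1,-10,-32,0,0],
    [1,-10,-32,0,0],
    [1,-10,-32,0,0],
    [1,-10,-32,0,0],
    [1,-8,-32,0,0],
    [1,-5,-25,0,0],
    [1,-5,-15,0,0],
    [1,0,0,0,0],
    [1,0,0,0,0],
    [1,0,0,0,0],
  ],
)

```text
clock: 6.25
position: [0.4424, -0.0776, 0.3784]
ee_rot: [-3.138, 0.126, 0.002]
force: [-0.4, 0.6, -1.6]
width: 0.252
gripper_force: 30.0
```

Run:
```python
from h import *
import pickle
s=observe();print(s['position'],s['ee_rot'],s['force'],s['width'])
I={n:get_image(n) for n in('wrist','top')};pickle.dump(I,open('i2.pkl','wb'))
w=I['wrist']['image'];t=I['top']['image'][170:280,270:410]
w=cv2.resize(w,(480,300));t=cv2.resize(t,(382,300),interpolation=2)
cv2.imwrite('pics/w3.png',np.hstack([w,t])[:,:800,::-1])
```

```text
[ 0.44242098 -0.07764929  0.37844397] [-3.13834248e+00  1.26457260e-01  2.48627600e-03] [-0.37683395  0.6382092  -1.59610107] 0.2519651792746731
```

View pics/w3.png

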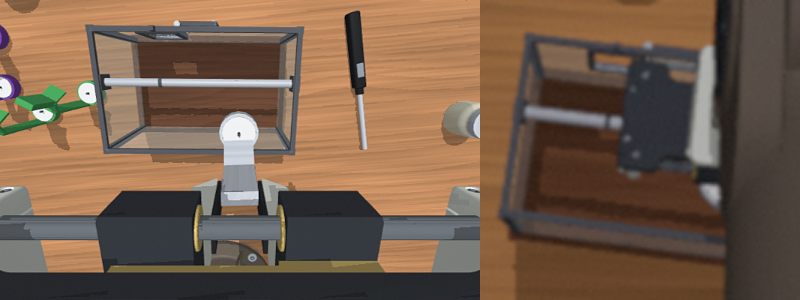

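The lantern rail spans (140,110) to (389,110) at full resolution, with the mark at (211,110). The cup hangs straight at (319,172), and the lighter is at right.

Run:
```python
from h import *
import pickle
w=pickle.load(open('i2.pkl','rb'))['wrist'];g=cv2.cvtColor(w['image'],cv2.COLOR_RGB2GRAY).astype(int)
# rail centre rows: bright band per column
C=[]
for x in list(range(155,200,5))+list(range(220,375,5)):
    col=g[95:125,x]; wt=np.clip(col-130,0,None).astype(float)
    C.append((x,95+(wt*np.arange(30)).sum()/wt.sum()))
C=np.array(C);k=np.polyfit(C[:,0],C[:,1],1);print(k,np.std(C[:,1]-np.polyval(k,C[:,0])))
dark=200+np.argmin(g[int(np.polyval(k,211)),200:222]);print('mark col',dark)
f=lambda u:onz(w,u,np.polyval(k,u),.16)
l,r,m=f(140),f(389),f(dark)
d=l-r;print(l,r,np.linalg.norm(d),'mark',m,'yaw',np.arctan2(-d[0],d[1]))
s=observe();print('toolyaw',2*np.arctan2(s['ee_rot'][1],s['ee_rot'][0]) )
b=s['position'][2]-.155
m2=(w['image'].min(2)>200).astype(np.uint8)[140:205,280:360]
ys,xs=np.nonzero(m2);print('wax px',xs.mean()+280,ys.mean()+140,xs.min()+280,xs.max()+280,ys.min()+140)
print('cup',onz(w,318.7,172,b+.02))
u=d/np.linalg.norm(d);print('load',m-.115*u)
```

```text
[4.73895424e-03 1.08083815e+02] 0.35933057409410446
mark col 211
[0.51581015 0.11307758 0.16      ] [ 0.49264404 -0.15808336  0.16      ] 0.2721487118353425 mark [0.5092076  0.03579429 0.16      ] yaw -0.08522608976345282
toolyaw 6.203853008897112
wax px 318.0464858882125 176.06087437742116 293 343 152
cup [ 0.44833948 -0.07748876  0.24381462]
load [ 0.49941846 -0.07878831  0.16      ]
```

Call:
drive_tool(
  steps=[
    [1,0,0,-20,0],
    [1,0,0,-25,0],
    [1,0,0,-25,0],
    [1,0,0,-25,0],
    [1,0,0,-25,0],
    [1,0,0,-20,0],
    [1,0,0,-15,0],
    [1,0,0,-10,0],
    [1,0,0,0,0],
    [1,0,0,0,0],
    [1,0,0,0,0],
  ],
)

```text
clock: 7.27
position: [0.4436, -0.0782, 0.2152]
ee_rot: [3.139, -0.127, 0.002]
force: [-0.9, -0.0, -1.2]
width: 0.253
gripper_force: 30.0
```

Call:
drive_tool(
  steps=[
    [1,10,-0.8,0,0],
    [1,12,-1,0,0],
    [1,12,-1,0,0],
    [1,12,-1,0,0],
    [1,10,-0.8,0,0],
    [1,0,0,0,0],
    [1,0,0,0,0],
    [1,0,0,-5,0],
    [1,0,0,-5,0],
    [1,0,0,-5,0],
    [1,0,0,-5,0],
    [1,0,0,-3,0],
    [1,0,0,0,0],
    [1,0,0,0,0],
  ],
)

```text
clock: 8.43
position: [0.4987, -0.0831, 0.1911]
ee_rot: [-3.139, 0.128, 0.0]
force: [1.0, -0.5, -1.6]
width: 0.253
gripper_force: 30.0
```

Call:
drive_tool(
  steps=[
    [1,0.5,0,-2,0],
    [1,0,0,-1,0],
    [1,0,0,0,0],
    [1,0,0,0,0],
  ],
)

```text
clock: 8.77
position: [0.4994, -0.0831, 0.1883]
ee_rot: [3.139, -0.128, 0.0]
force: [-0.3, -0.4, -2.8]
width: 0.251
gripper_force: 30.0
```

Call:
drive_tool(
  steps=[
    [1,0,0,-1.5,0],
    [1,0,0,-1,0],
    [1,0,0,0,0],
    [1,0,0,0,0],
  ],
)

```text
clock: 9.1
position: [0.4992, -0.0831, 0.1857]
ee_rot: [3.139, -0.128, -0.0]
force: [0.4, 0.0, -2.3]
width: 0.25
gripper_force: 30.0
```

Call:
drive_tool(
  steps=[
    [1,0,0,-1,0],
    [1,0,0,-0.5,0],
    [1,0,0,0,0],
    [1,0,0,0,0],
  ],
)

```text
clock: 9.43
position: [0.4996, -0.0831, 0.1846]
ee_rot: [3.139, -0.128, 0.001]
force: [-0.9, -0.5, 3.0]
width: 0.256
gripper_force: 30.0
```

Call:
drive_tool(
  steps=[
    [1,0,0,-1,0],
    [1,0,0,0,0],
    [1,0,0,0,0],
  ],
)

```text
clock: 9.68
position: [0.5004, -0.0831, 0.1844]
ee_rot: [3.139, -0.128, 0.004]
force: [-0.7, -0.7, 10.1]
width: 0.25
gripper_force: 30.0
```

Contact comes at TCP z of about 0.185, exactly where it should seat. I release it so it hangs free, then check.

Call:
drive_tool(
  steps=[
    [1,0,0,0,0],
    [1,0,0,1.2,0],
    [1,0,0,0,0],
    [0.6,0,0,0,0],
    [0.6,0,0,0,0],
    [0.6,0,0,0,0],
    [0.6,0,0,0,0],
    [0.6,0,0,0,0],
    [0.6,0,0,0,0],
  ],
)

```text
clock: 10.43
position: [0.4993, -0.0831, 0.1843]
ee_rot: [-3.139, 0.128, 0.0]
force: [0.0, 0.5, 0.9]
width: 0.4
gripper_force: 0.0
```

Run:
```python
from h import *
s=observe();print(s['position'],s['ee_rot'],s['force'],s['width'])
w=get_image('wrist');S=get_image('side')
a=w['image'][30:310,150:470];b=cv2.resize(S['image'][110:290,270:420],None,fx=2.9,fy=2.9,interpolation=2)
a=cv2.resize(a,(365,320));b=cv2.resize(b,(435,522))
cv=np.zeros((522,800,3),np.uint8);cv[:320,:365]=a;cv[:,365:]=b
cv2.imwrite('pics/w4.png',cv[:,:,::-1])
```

```text
[ 0.49926361 -0.08309086  0.18432944] [-3.13898100e+00  1.27665316e-01  3.33308046e-04] [0.00780879 0.48843651 0.92652001] 0.3995912301698814
```

View pics/w4.png

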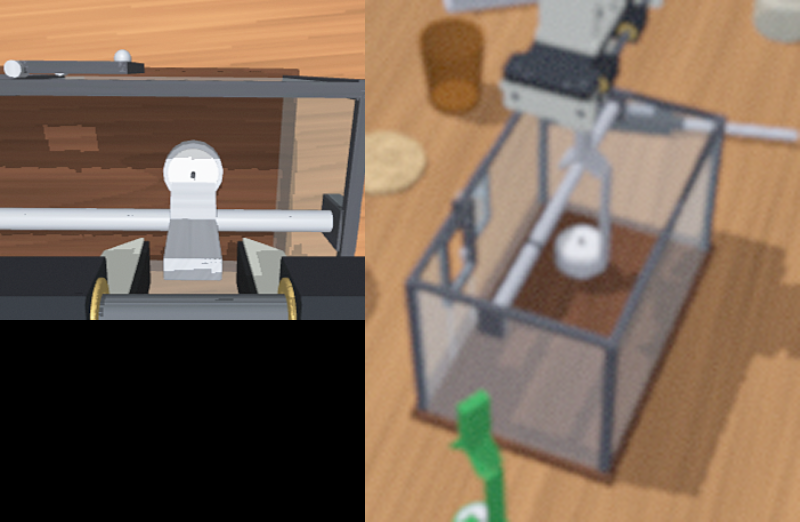

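The hanger hangs upright on the rail, with the cup inside and the tab centred between the open pads. Now a soft regrip and the slide.

Call:
drive_tool(
  steps=[
    [1,0,0,0,0],
    [1,0,0,0,0],
    [1,0,0,0,0],
    [1,0.2,2,0,0],
    [1,0.3,4,0,0],
    [1,0.4,5,0,0],
    [1,0.4,5,0,0],
    [1,0.4,5,0,0],
    [1,0,0,0,0],
  ],
  grip_force=6,
)

```text
clock: 11.28
position: [0.5026, -0.0615, 0.1859]
ee_rot: [3.138, -0.126, 0.005]
force: [-0.1, -3.8, 11.2]
width: 0.271
gripper_force: 8.4
```

Call:
drive_tool(
  steps=[
    [1,0,0,1.5,0],
    [1,0,0,0,0],
    [0.65,0,0,0,0],
    [0.65,0,0,0,0],
    [0.65,0,0,0,0],
    [0.65,0,0,0,0],
  ],
)

```text
clock: 11.78
position: [0.501, -0.0621, 0.1859]
ee_rot: [3.139, -0.128, -0.0]
force: [-0.9, -2.2, 3.6]
width: 0.346
gripper_force: 1.5
```

Call:
drive_tool(
  steps=[
    [0.5,0,0,0,0],
    [0.5,0,0,0,0],
    [0.5,0,0,0,0],
    [0.5,0,0,0,0],
  ],
)

```text
clock: 12.12
position: [0.5007, -0.0619, 0.1856]
ee_rot: [-3.139, 0.127, 0.001]
force: [-0.7, -0.4, 0.1]
width: 0.496
gripper_force: 0.4
```

Run:
```python
from h import *
import pickle
s=observe();print(s['position'],s['force'],s['width'],s['gripper_force'])
w=get_image('wrist');pickle.dump(w,open('w5.pkl','wb'))
im=w['image'].astype(int);
# wax: bright unsaturated; tab top row profile
m=((im.min(2)>200)).astype(np.uint8);n,l,st,c=cv2.connectedComponentsWithStats(m)
for i in range(1,n):
    if st[i,4]>60: print(st[i],c[i].round(1))
print('expected tab px if centred',proj(w,s['position']+[0,0,.005]),'cup rim',proj(w,s['position']+[0,0,-.135]))
g=im.mean(2).astype(int)
for v in (245,255,262,268): print(v,g[v,240:400:4])
```

```text
[ 0.50067206 -0.06191377  0.18556852] [-0.70034887 -0.35110501  0.12835524] 0.4957139357590974 0.4113610560307279
[285  73  10  10  70] [289.5  77.6]
[194  82  14  15 161] [200.1  88.9]
[ 169  158  307   71 5781] [334.7 207. ]
[ 25 180  40  29 590] [ 45.4 191.4]
[571 200   8  87 426] [574.4 243. ]
[  34  212  126   14 1500] [ 96.6 218.7]
[316 256  50  13 423] [339.6 261.3]
expected tab px if centred [319.49429844 238.65950964] cup rim [319.32786881 178.25938966]
245 [ 70 196 194 191 191 192 144  39  81  88  87  89  79  92  92  59  59  59
  61  81 160 159 161 160 158 157 163 163 164 162 161 168  19  28 196 191
 191 190 196 141]
255 [157 158 156 155 155 154  31  29  41  51  51  52  51  53  55  55  56  54
  54 181 159 152 150 151 156 162 164 167 164 163 159 167  23  37  41 193
 180 158 156 156]
262 [157 156 156 155 157  19  31  28  82 118 120 118 118 118 117 118 119 118
 116 225 227 226 225 225 230 228 229 230 230 227 231 229  24  27  38 135
 193 156 158 157]
268 [156 155 155 156 140  32  27  29  80 148 146 146 146 147 147 148 147 149
 148 163 163 165 163 169 167 167 168 169 165 205 169 184  25  28  37  28
 195 177 155 156]
```

Run:
```python
from h import *
import pickle
w=pickle.load(open('w5.pkl','rb'))
cv2.imwrite('pics/w5.png',cv2.resize(w['image'][60:290,200:460],None,fx=3,fy=2.6,interpolation=2)[:,:,::-1])
```

```text
(no output)
```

View pics/w5.png

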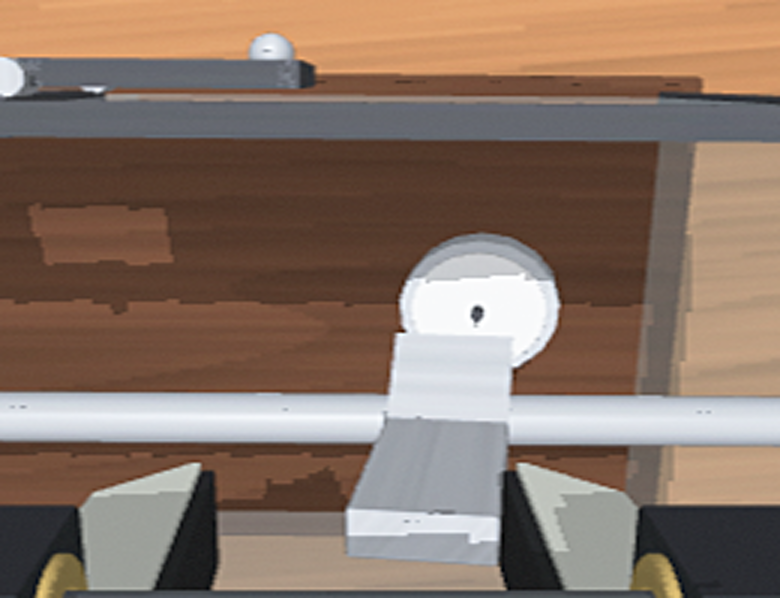

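The hanger is tilted about 10°: wick at crop (478,313), tab leaning on the -y finger at (500,530). The soft grip let it tip rather than slide. I move back, let it hang, then grip firmly and carry part of its weight while sliding.

Call:
drive_tool(
  steps=[
    [0.5,-0.5,-6,0,0],
    [0.5,-0.5,-6,0,0],
    [0.5,-0.5,-6,0,0],
    [0.5,0,0,0,0],
    [0.5,0,0,0,0],
    [0.5,0,0,0,0],
    [0.5,0,0,0,0],
  ],
)

```text
clock: 12.75
position: [0.4996, -0.0798, 0.186]
ee_rot: [-3.139, 0.127, -0.0]
force: [-0.1, 0.5, 0.9]
width: 0.5
gripper_force: 0.0
```

```bash
cat >> h.py <<'E'
def tabwick():
    s=observe();w=get_image('wrist');g=w['image'].min(2)
    row=(g[250:272,240:400]>135).sum(0)
    xs=np.nonzero((g[262,255:385]>200))[0]+255
    print(s['position'].round(4),s['force'].round(1),'w',round(s['width'],3),'tab px',xs.min(),xs.max())
    b=s['position'][2]-.155
    A=w['image'][130:210,240:400].max(2)
    m=(A>200).astype(np.uint8); f=cv2.morphologyEx(m,cv2.MORPH_CLOSE,np.ones((9,9)))
    d=((f==1)&(A<90)).astype(np.uint8);n,l,st,c=cv2.connectedComponentsWithStats(d)
    for i in range(1,n):
        if st[i,4]>3:
            q=c[i]+[240,130]; print('wick?',q.round(1),st[i,4],onz(w,*q,b+.03).round(4))
    print('tab y',onz(w,(xs.min()+xs.max())/2,262,b+.19).round(4))
    return w
E
python3 -c "
from h import *
tabwick()"
```

```text
[ 0.4996 -0.0798  0.186 ] [-0.1  0.5  0.9] w 0.5 tab px 289 337
wick? [328.  178.5] 4 [ 0.5013 -0.0877  0.061 ]
tab y [ 0.5009 -0.0769  0.221 ]
```

Call:
drive_tool(
  steps=[
    [0.5,0,0,0,0],
    [0.5,0,0,0,0],
    [0.5,0,0,0,0],
    [0.5,0,0,0,0],
    [0.5,0,0,0,0],
    [0.5,0,0,0,0],
  ],
)

```text
clock: 13.3
position: [0.4995, -0.0801, 0.1859]
ee_rot: [3.139, -0.128, 0.0]
force: [0.2, 0.1, -0.2]
width: 0.498
gripper_force: 0.0
```

```bash
python3 -c "
from h import *
tabwick()"
```

```text
[ 0.4995 -0.0801  0.1859] [ 0.2  0.1 -0.2] w 0.498 tab px 301 350
wick? [312.7 178.3] 6 [ 0.5025 -0.0744  0.0609]
tab y [ 0.5004 -0.0829  0.2209]
```

Call:
drive_tool(
  steps=[
    [0.5,0,0,0,0],
    [0.5,0,0,0,0],
    [0.5,0,0,0,0],
    [0.5,0,0,0,0],
    [0.5,0,0,0,0],
    [0.5,0,0,0,0],
    [0.5,0,0,0,0],
    [0.5,0,0,0,0],
    [1,0,0,0,0],
    [1,0,0,0,0],
    [1,0,0,0,0],
    [1,0,0,0,0],
    [1,0,0,0,0],
    [1,0,0,0,0],
  ],
  grip_force=40,
)

```text
clock: 14.52
position: [0.4995, -0.0802, 0.1859]
ee_rot: [3.139, -0.128, -0.0]
force: [-0.3, -0.3, 0.5]
width: 0.244
gripper_force: 40.0
```

```bash
python3 -c "
from h import *
tabwick()"
```

```text
[ 0.4995 -0.0802  0.1859] [-0.3 -0.3  0.5] w 0.244 tab px 304 343
wick? [318.8 178.5] 8 [ 0.5019 -0.0799  0.0609]
tab y [ 0.5005 -0.0821  0.2209]
```

Call:
drive_tool(
  steps=[
    [1,0,0,0.4,0],
    [1,0.1,1,0,0],
    [1,0.2,2,0,0],
    [1,0.2,3,0,0],
    [1,0.3,4,0,0],
    [1,0.3,4,0,0],
    [1,0.4,4,0,0],
    [1,0.2,2,0,0],
  ],
)

```text
clock: 15.23
position: [0.5013, -0.0591, 0.1864]
ee_rot: [-3.139, 0.126, -0.0]
force: [-0.3, 0.8, -2.0]
width: 0.249
gripper_force: 40.0
```

```bash
python3 -c "
from h import *
tabwick()"
```

```text
[ 0.5013 -0.0591  0.1864] [-0.3  0.8 -2. ] w 0.249 tab px 303 343
wick? [319.1 179.6] 9 [ 0.5027 -0.0589  0.0614]
tab y [ 0.5023 -0.0607  0.2214]
```

Call:
drive_tool(
  steps=[
    [1,0.2,2,-0.2,0],
    [1,0.3,4,0,0],
    [1,0.4,5,0,0],
    [1,0.4,5,0,0],
    [1,0.4,5,0,0],
    [1,0.4,5,0,0],
    [1,0.4,5,0,0],
    [1,0.4,5,0,0],
    [1,0.4,5,0,0],
    [1,0.4,5,0,0],
    [1,0.4,5,0,0],
    [1,0.4,5,0,0],
    [1,0.3,3,0,0],
    [1,0,1,0,0],
    [1,0,0,0,0],
  ],
)

```text
clock: 16.53
position: [0.5061, 0.0003, 0.1862]
ee_rot: [-3.139, 0.127, -0.0]
force: [0.6, 0.7, -1.2]
width: 0.246
gripper_force: 40.0
```

```bash
python3 -c "
from h import *
w=tabwick()
g=w['image'].max(2).astype(int)
for u in (200,240): 
    c=g[190:240,u]; print('rail rows',u,190+np.nonzero(c>200)[0])
v=int(round(proj(w,[.507,.01,.16])[1]));print(v)
for vv in (v-4,v,v+4):
    r=g[vv,200:305]; i=np.nonzero(r<r.mean()-50)[0]+200; print(vv,i)
    if len(i): print(onz(w,i.mean(),vv,.165))
"
```

```text
[5.061e-01 3.000e-04 1.862e-01] [ 0.6  0.7 -1.2] w 0.246 tab px 305 343
wick? [319.2 176.7] 6 [5.101e-01 1.000e-04 6.120e-02]
tab y [ 0.5071 -0.0018  0.2212]
rail rows 200 [212 213 214 215 216 217 218 219 220 221 222 223 224 225 226]
rail rows 240 [212 213 214 215 216 217 218 219 220 221 222 223 224 225 226]
219
215 [263 264 265 266 267 268 269 270]
[0.51311676 0.03212649 0.165     ]
219 [263 264 265 266 267 268 269 270 271]
[0.5105184 0.0321397 0.165    ]
223 [263 264 265 266 267 268 269 270 299]
[0.50777278 0.03055527 0.165     ]
```

Call:
drive_tool(
  steps=[
    [1,0.2,2,0,0],
    [1,0.4,4,0,0],
    [1,0.4,5,0,0],
    [1,0.4,5,0,0],
    [1,0.4,5,0,0],
    [1,0.4,5,0,0],
    [1,0.3,4,0,0],
    [1,0.1,2,0,0],
    [1,0,0,0,0],
    [1,0,0,0,0],
  ],
)

```text
clock: 17.42
position: [0.5087, 0.0322, 0.1862]
ee_rot: [-3.139, 0.127, -0.0]
force: [0.9, 0.5, -1.9]
width: 0.245
gripper_force: 40.0
```

```bash
python3 -c "
from h import *
tabwick()"
```

```text
[0.5087 0.0322 0.1862] [ 0.9  0.5 -1.9] w 0.245 tab px 302 342
wick? [319.2 176. ] 8 [0.5133 0.0318 0.0612]
tab y [0.5097 0.0309 0.2212]
```

Call:
drive_tool(
  steps=[
    [1,0,0,-0.6,0],
    [1,0,0,0,0],
    [0.9,0,0,0,0],
    [0.7,0,0,0,0],
    [0.5,0,0,0,0],
    [0.5,0,0,0,0],
    [0.5,0,0,0,0],
    [0.5,0,0,10,0],
    [0.5,0,0,20,0],
    [0.5,0,0,35,0],
    [0.5,0,0,35,0],
    [0.5,0,0,35,0],
    [0.5,0,0,35,0],
    [0.5,-5,0,15,0],
    [0.5,-10,0,0,0],
    [0.5,-10,0,0,0],
    [0.5,-10,0,0,0],
    [0.5,0,0,0,0],
    [0.5,0,0,0,0],
  ],
)

```text
clock: 19.05
position: [0.4727, 0.0316, 0.3699]
ee_rot: [3.138, -0.128, -0.002]
force: [0.6, 0.3, -0.3]
width: 0.502
gripper_force: 0.0
```

Run:
```python
from h import *
import pickle
s=observe();print(s['position'],s['ee_rot'],s['force'])
w=get_image('wrist');T=get_image('top');S=get_image('side');pickle.dump((w,T,S),open('i6.pkl','wb'))
for n,i in(('w',w),('S',S)): print(n,proj(i,[.5090,.032,.06]),proj(i,[.509,.032,.16]),proj(i,[.509,.032,.22]))
# lighter in top image: dark handle + nozzle
a=cv2.resize(w['image'][20:270,140:500],(432,300));b=cv2.resize(S['image'][130:280,280:400],(320,400),interpolation=2)
c=cv2.resize(T['image'][190:295,420:455],(100,300),interpolation=2)
cv=np.zeros((400,800,3),np.uint8);cv[:300,:432]=a;cv[:,432:752]=b
cv2.imwrite('pics/w6.png',cv[:,:,::-1])
```

```text
[0.47265341 0.03161623 0.3699233 ] [ 3.13816826e+00 -1.27874802e-01 -1.66298399e-03] [ 0.60873863  0.33100342 -0.26628095]
w [316.5496107  121.91795907] [316.0238218  129.67799297] [315.5632456  136.47556314]
S [327.28905877 222.36577632] [327.24173805 195.47446823] [327.21031615 177.61810776]
```

View pics/w6.png

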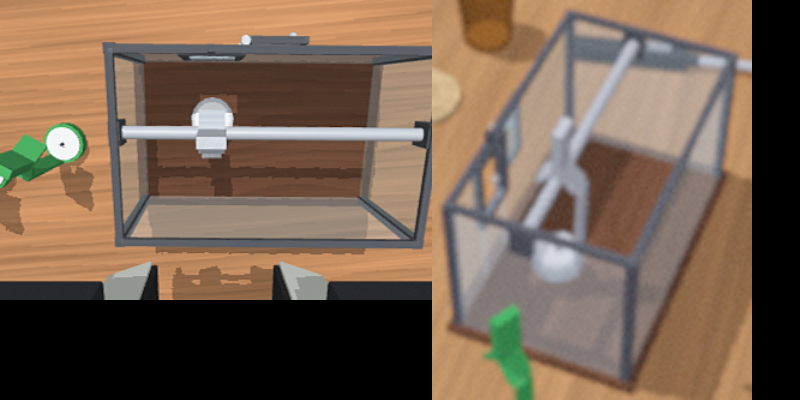

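The hanger hangs level at the mark, centred on the doorway: tab at crop (212,130), doorway spanning 182 to 242. Now I measure the lighter numerically.

Run:
```python
from h import *
import pickle
I=pickle.load(open('i0.pkl','rb'));J=pickle.load(open('i2.pkl','rb'))
for n,w,(x0,x1,y0,y1) in(('top',I['top'],(418,455,185,300)),('wrist',J['wrist'],(440,520,0,215))):
    im=w['image'][y0:y1,x0:x1].astype(int);mx=im.max(2);sat=mx-im.min(2)
    d=((mx<70)).astype(np.uint8);nn,l,st,c=cv2.connectedComponentsWithStats(d);i=1+np.argmax(st[1:,4])
    ys,xs=np.nonzero(l==i)
    hp=np.array([onz(w,x+x0,y+y0,.020)[:2] for x,y in zip(xs,ys)])
    r=cv2.minAreaRect((hp*1000).astype(np.float32));print(n,'handle',r,len(xs))
    g=((sat<25)&(mx>90)).astype(np.uint8);ys,xs=np.nonzero(g)
    print('grey bbox',xs.min()+x0,xs.max()+x0,ys.min()+y0,ys.max()+y0)
    npnt=np.array([onz(w,x+x0,y+y0,.015)[:2] for x,y in zip(xs,ys)])
    v=cv2.fitLine((npnt*1000).astype(np.float32),cv2.DIST_HUBER,0,.01,.01).ravel();print('nozzle',v, npnt[np.argmin(npnt[:,0])],npnt[np.argmax(npnt[:,0])])
```

```text
top handle ((526.53955078125, -308.05230712890625), (151.307373046875, 24.639493942260742), 7.198174953460693) 362
grey bbox 434 445 227 289
nozzle [ 9.9391568e-01  1.1014366e-01  4.1270493e+02 -3.2659103e+02] [ 0.33578244 -0.3347502 ] [ 0.51335085 -0.32166594]
wrist handle ((524.9752807617188, -306.69085693359375), (151.32241821289062, 27.960142135620117), 8.025495529174805) 1906
grey bbox 475 489 83 198
nozzle [ 9.9500954e-01  9.9780038e-02  4.1738013e+02 -3.2506461e+02] [ 0.33346075 -0.33891168] [ 0.51011856 -0.32202512]
```

Call:
drive_tool(
  steps=[
    [0.2,6,-25,0,0.04],
    [0.2,9,-28,0,0.04],
    [0.2,9,-28,0,0.04],
    [0.2,9,-28,0,0.04],
    [0.2,9,-28,0,0.04],
    [0.2,9,-28,0,0],
    [0.2,9,-28,0,0],
    [0.2,9,-28,0,0],
    [0.2,9,-28,0,0],
    [0.2,9,-28,0,0],
    [0.2,9,-28,0,0],
    [0.2,9,-28,-20,0],
    [0.2,4,-4,-30,0],
    [0.2,0,0,-30,0],
    [0.2,0,0,-30,0],
    [0.2,0,0,0,0],
    [0.2,0,0,0,0],
  ],
)

```text
clock: 20.62
position: [0.5819, -0.3049, 0.2591]
ee_rot: [-3.134, -0.186, 0.005]
force: [0.0, 0.1, 1.5]
width: 0.8
gripper_force: 0.0
```

Run:
```python
from h import *
import pickle
s=observe();print(s['position'],s['ee_rot'],s['force'])
w=get_image('wrist');pickle.dump(w,open('w7.pkl','wb'))
for p in([.6,-.303,.026],[.463,-.319,.026],[.334,-.336,.013]): print(proj(w,p))
im=w['image'].astype(int);mx=im.max(2)
d=(mx<60).astype(np.uint8);n,l,st,c=cv2.connectedComponentsWithStats(d)
for i in range(1,n):
    if st[i,4]>300: print(i,st[i],c[i].round(0))
```

```text
[ 0.58188976 -0.30493408  0.25906921] [-3.13415125 -0.18641079  0.00537096] [0.03609908 0.09010139 1.48726225]
[320.00914845 142.79383305]
[319.66765196 251.20086785]
[320.76479545 331.28493748]
1 [  0   0  66  15 746] [28.  6.]
10 [ 10 140  62  20 429] [ 39. 149.]
11 [ 308  140   19  119 1738] [318. 193.]
18 [    0   158   640   242 38982] [230. 351.]
51 [213 241  31  47 817] [232. 270.]
52 [395 241  32  47 829] [406. 270.]
59 [  452   255   187    99 12791] [542. 304.]
```

Handle found at columns 308–327, rows 140–259, matching the predicted (320,143)–(320,251). Descend and grip.

Call:
drive_tool(
  steps=[
    [0.2,0,0,-30,0],
    [0.2,0,0,-35,0],
    [0.2,0,0,-35,0],
    [0.2,0,0,-35,0],
    [0.2,0,0,-35,0],
    [0.2,0,0,-35,0],
    [0.2,0,0,-25,0],
    [0.2,0,0,-15,0],
    [0.2,0,0,-8,0],
    [0.2,0,0,0,0],
    [1,0,0,0,0],
    [1,0,0,0,0],
    [1,0,0,0,0],
    [1,0,0,0,0],
    [1,0,0,0,0],
    [1,0,0,0,0],
    [1,0,0,0,0],
    [1,0,0,0,0],
  ],
  grip_force=3,
)

```text
clock: 22.17
position: [0.5826, -0.3051, 0.0076]
ee_rot: [3.136, 0.186, 0.0]
force: [-0.2, -0.2, -0.0]
width: 0.268
gripper_force: 0.0
```

Call:
drive_tool(
  steps=[
    [1,0,0,0,0],
    [1,0,0,0,0],
    [1,0,0,0,0],
    [1,0,0,0,0],
    [1,0,0,6,0],
    [1,0,0,10,0],
    [1,-1,0,10,0],
    [1,-1,0,10,0],
    [1,-2,0,10,0],
    [1,-2,0,10,0],
    [1,-3,0,10,0],
    [1,-4,0,10,0],
    [1,0,0,0,0],
    [1,0,0,0,0],
  ],
)

```text
clock: 23.33
position: [0.5697, -0.3054, 0.0844]
ee_rot: [3.135, 0.186, 0.002]
force: [0.9, 0.2, 0.3]
width: 0.009
gripper_force: 0.0
```

```bash
cat >> h.py <<'E'
def lighter(box=None):
    """nozzle grey pixels in wrist image below handle: report candidate tilt by matching tip row"""
    s=observe();w=get_image('wrist');S=get_image('side');print(s['position'].round(4),s['force'].round(2),round(s['width'],3))
    return s,w,S
E
python3 - <<'E'
from h import *
s,w,S=lighter()
p=s['position']+[0,0,.0188-.008]
psi=.12
for th in range(0,61,10):
    t=np.radians(th);d=np.array([-np.cos(t)*np.cos(psi),-np.cos(t)*np.sin(psi),-np.sin(t)])
    print(th,[x.round(0) for q in(.12,.14,.25) for x in (proj(S,p+q*d),)],(p+.25*d).round(3))
im=S['image'].astype(int);mx=im.max(2);sat=mx-im.min(2)
I0=__import__('pickle').load(open('i0.pkl','rb'))['side']['image'].astype(int)
m=((np.abs(im-I0).max(2)>25)).astype(np.uint8)
m[:,470:]=0
n,l,st,c=cv2.connectedComponentsWithStats(m)
for i in range(1,n):
    if st[i,4]>15: print(st[i],c[i].round(0))
E
```

```text
[ 0.5697 -0.3054  0.0844] [0.87 0.21 0.35] 0.009
0 [array([382., 132.]), array([388., 133.]), array([426., 137.])] [ 0.321 -0.335  0.095]
10 [array([381., 138.]), array([387., 139.]), array([423., 148.])] [ 0.325 -0.335  0.052]
20 [array([378., 143.]), array([384., 145.]), array([417., 158.])] [ 0.336 -0.334  0.01 ]
30 [array([375., 147.]), array([380., 150.]), array([409., 167.])] [ 0.355 -0.331 -0.03 ]
40 [array([371., 151.]), array([375., 155.]), array([400., 174.])] [ 0.38  -0.328 -0.066]
50 [array([365., 154.]), array([369., 158.]), array([389., 180.])] [ 0.41  -0.325 -0.096]
60 [array([360., 156.]), array([363., 161.]), array([378., 184.])] [ 0.446 -0.32  -0.121]
[ 319    0   72  125 4188] [344.  54.]
[456   9  14  43 342] [465.  26.]
[361 136  26  10 151] [374. 140.]
[ 392  149   78   42 1611] [432. 169.]
[358 159  15  17  73] [366. 167.]
[370 158   6   6  16] [372. 161.]
[372 171   7   6  18] [375. 173.]
[318 173  22  48 397] [331. 198.]
[317 219  20  17 241] [326. 228.]
[255 267  50  63 886] [274. 303.]
```

The grip slipped off at 3 N and the fingers are shut empty. I open, rise and re-locate the lighter.

Call:
drive_tool(
  steps=[
    [0.2,0,0,30,0],
    [0.2,0,0,35,0],
    [0.2,0,0,35,0],
    [0.2,0,0,35,0],
    [0.2,0,0,35,0],
    [0.2,0,0,0,0],
    [0.2,0,0,0,0],
  ],
)

```text
clock: 24.02
position: [0.5708, -0.3053, 0.2552]
ee_rot: [3.134, 0.186, 0.005]
force: [0.2, 1.0, -0.6]
width: 0.467
gripper_force: 0.0
```

```bash
cat >> h.py <<'E'
def find_handle(z=.02):
    s=observe();w=get_image('wrist');print(s['position'].round(4),s['ee_rot'].round(3))
    d=(w['image'].max(2)<60).astype(np.uint8);d[:,:230]=0;d[:,410:]=0;n,l,st,c=cv2.connectedComponentsWithStats(d)
    for i in range(1,n):
        if 800<st[i,4]<6000 and st[i,1]<230:
            ys,xs=np.nonzero(l==i);P=np.array([onz(w,x,y,z)[:2]*1000 for x,y in zip(xs,ys)],np.float32)
            print(st[i],cv2.minAreaRect(P),cv2.fitLine(P,2,0,.01,.01).ravel())
    return w
E
python3 -c "
from h import *
w=find_handle()
cv2.imwrite('pics/w8.png',w['image'][:,:,::-1])
im=w['image'].astype(int);mx=im.max(2);g=((mx-im.min(2)<20)&(mx>110)).astype(np.uint8);n,l,st,c=cv2.connectedComponentsWithStats(g[:,250:390])
for i in range(1,n):
    if st[i,4]>40: print(st[i]+[250,0,0,0,0])
"
```

```text
[ 0.5708 -0.3053  0.2552] [3.134 0.186 0.005]
[ 308  133   20  121 1769] ((525.748046875, -309.1322021484375), (152.33828735351562, 21.203609466552734), 8.01846694946289) [ 9.9016982e-01  1.3987041e-01  5.3639368e+02 -3.0756888e+02]
[314 211  10  20 175]
[250 238  20  49 554]
[370 238  20  49 577]
[316 254   8  33 239]
[250 295 140   2 196]
[ 250  299  140   20 2569]
[250 321   6  33 143]
[318 320   7  11  70]
[383 321   7  33 170]
```

Call:
drive_tool(
  steps=[
    [0.4,5,0,-30,0],
    [0.5,0,0,-35,0],
    [0.5,0,0,-35,0],
    [0.5,0,0,-35,0],
    [0.5,0,0,-35,0],
    [0.5,0,0,-35,0],
    [0.5,0,0,-25,0],
    [0.5,0,0,-12,0],
    [0.5,0,0,-8,0],
    [0.5,0,0,-4,0],
    [0.5,0,0,0,0],
    [0.5,0,0,0,0],
  ],
  grip_force=12,
)

```text
clock: 25.07
position: [0.5755, -0.3054, 0.0007]
ee_rot: [3.135, 0.186, 0.003]
force: [0.2, 0.3, 0.5]
width: 0.497
gripper_force: 0.0
```

Call:
drive_tool(
  steps=[
    [1,0,0,1.5,0],
    [1,0,0,0,0],
    [1,0,0,0,0],
    [1,0,0,0,0],
    [1,0,0,0,0],
    [1,0,0,0,0],
  ],
)

```text
clock: 25.57
position: [0.5746, -0.3052, 0.0012]
ee_rot: [3.136, 0.186, 0.0]
force: [0.7, 0.5, 0.2]
width: 0.118
gripper_force: 0.0
```

Call:
drive_tool(
  steps=[
    [1,0,0,8,0],
    [1,0,0,12,0],
    [1,0,0,15,0],
    [1,0,0,15,0],
    [1,0,0,10,0],
    [1,0,0,0,0],
    [1,0,0,0,0],
  ],
)

```text
clock: 26.15
position: [0.5751, -0.3054, 0.062]
ee_rot: [3.135, 0.186, 0.002]
force: [0.1, 0.2, -1.3]
width: 0.002
gripper_force: 0.0
```

```bash
cat >> h.py <<'E'
def nozzle():
    """tip px in wrist image = bright grey blob lowest end between fingers, and side-view tip"""
    s=observe();w=get_image('wrist');im=w['image'].astype(int);mx=im.max(2)
    g=((mx-im.min(2)<20)&(mx>110)).astype(np.uint8);g[:,:296]=0;g[:,345:]=0
    n,l,st,c=cv2.connectedComponentsWithStats(g)
    print(s['position'].round(4),s['force'].round(2),round(s['width'],3),s['gripper_force'])
    for i in range(1,n):
        if st[i,4]>30: print('grey',st[i])
    d=(mx<60).astype(np.uint8);d[:,:296]=0;d[:,345:]=0;n,l,st,c=cv2.connectedComponentsWithStats(d)
    for i in range(1,n):
        if st[i,4]>150: print('dark',st[i])
    yaw=2*np.arctan2(s['ee_rot'][1],s['ee_rot'][0]);
    p=s['position']+[0,0,.011]
    for th in range(0,71,10):
        t=np.radians(th);dd=np.array([-np.cos(t)*np.cos(yaw),-np.cos(t)*np.sin(yaw),-np.sin(t)])
        print(th,'rear',proj(w,p-.025*dd).round(0),'front',proj(w,p+.115*dd).round(0),'tip',proj(w,p+.245*dd).round(0),(p+.245*dd).round(3)[2])
    return w
E
python3 -c "
from h import *
nozzle()"
```

```text
[ 0.5751 -0.3054  0.062 ] [ 0.09  0.16 -1.27] 0.002 0.0
grey [296 238  19  35 296]
grey [325 238  20  35 309]
grey [314 299  11  17 130]
dark [ 298  168   34  121 2792]
dark [ 296  255   15   99 1220]
dark [ 329  255   16   93 1315]
dark [313 319  13  35 383]
dark [ 296  364   49   36 1764]
0 rear [320. 198.] front [320. 415.] tip [320. 556.] 0.073
10 rear [320. 201.] front [320. 387.] tip [320. 490.] 0.03
20 rear [320. 206.] front [320. 360.] tip [319. 434.] -0.011
30 rear [320. 212.] front [320. 333.] tip [319. 386.] -0.05
40 rear [320. 220.] front [320. 308.] tip [319. 343.] -0.085
50 rear [320. 228.] front [320. 283.] tip [319. 303.] -0.115
60 rear [320. 237.] front [319. 258.] tip [319. 266.] -0.139
70 rear [320. 247.] front [319. 234.] tip [319. 230.] -0.157
```

Call:
drive_tool(
  steps=[
    [0.2,0,0,30,0],
    [0.2,0,0,35,0],
    [0.2,0,0,35,0],
    [0.2,0,0,35,0],
    [0.2,0,0,35,0],
    [0.2,0,0,30,0],
    [0.2,0,0,0,0],
    [0.2,0,0,0,0],
  ],
)

```text
clock: 26.87
position: [0.5753, -0.3053, 0.262]
ee_rot: [3.135, 0.186, 0.003]
force: [0.2, 0.5, -1.5]
width: 0.536
gripper_force: 0.0
```

```bash
python3 -c "
from h import *
w=find_handle()
im=w['image'].astype(int);mx=im.max(2);sat=mx-im.min(2)
for v in range(100,330,6):
    print(v,onz(w,319,v,.015)[0].round(3),''.join('#' if mx[v,u]<60 else 'g' if sat[v,u]<25 and mx[v,u]>100 else 'd' if mx[v,u]<100 else '.' for u in range(270,372,2)))
S=get_image('side');print([proj(S,[x,-.31,.013]).round(0) for x in (.6,.463,.334)])
im=S['image'].astype(int);mx=im.max(2);sat=mx-im.min(2)
for v in range(126,172,3): print(v,''.join('#' if mx[v,u]<60 else 'g' if sat[v,u]<25 and mx[v,u]>100 else 'd' if mx[v,u]<100 else '.' for u in range(320,440,2)))
"
```

```text
[ 0.5753 -0.3053  0.262 ] [3.135e+00 1.860e-01 3.000e-03]
[ 308  136   19  118 1707] ((526.1404418945312, -309.0312194824219), (151.4480438232422, 21.014333724975586), 7.903135776519775) [ 9.9002081e-01  1.4092115e-01  5.3616370e+02 -3.0762677e+02]
100 0.642 ...................................................
106 0.635 ...................................................
112 0.629 ...................................................
118 0.622 ...................................................
124 0.615 ...................................................
130 0.608 ...................................................
136 0.601 ....................#######d.......................
142 0.594 ...................#########.......................
148 0.587 ...................#########.......................
154 0.579 ...................#########.......................
160 0.572 ...................#########.......................
166 0.565 ...................d########.......................
172 0.557 ...................d########.......................
178 0.55 ....................########........
[... 1966 characters left out ...]
.....gddggg.......................................
144 ..gg.gggggggggg.dggdgggggg..................................
147 .gg..ggggggggggggggggggggggdggggg...........................
150 gg...ggggggggggggggdgggggggggggggggggg......................
153 g....gg...ggggggggggggggggggggggggggggggggg.................
156 .....gg.......ggg......gggggg.....gg...ggggggggggg..........
159 .....gg......ggg..................ggg.......................
162 .....gg.....ggg..................gggd.......................
165 .....gg....ggg..................gggg........................
168 .....gg...ggg..................ggggg........................
171 .....gg..gggg.................gggggg........................
```

```bash
python3 -c "
from h import *
import h,pickle
w=pickle.load(open('w7.pkl','rb'))
h.get_image=lambda n:w
find_handle()
for z in (.0,.02,.05): print(z,[onz(w,u,v,z).round(4) for u,v in((320,140),(318,250))])
o,d=ray(w,318,200);print(w['xyz'])
I=pickle.load(open('i0.pkl','rb'))
print('tri rear end', tri(ray(w,318,140.),ray(I['top'],*proj(I['top'],[.601,-.300,.013]))))
im=I['top']['image'].astype(int);mx=im.max(2)
for v in range(192,252,3): print(v,''.join('#' if mx[v,u]<60 else '.' for u in range(420,450)), onz(I['top'],433,v,.013)[0].round(3))
"
```

```text
[ 0.5738 -0.3049  0.2592] [-3.135 -0.186  0.004]
[ 308  140   19  119 1738] ((526.2142333984375, -308.9781799316406), (153.0458984375, 21.111236572265625), 7.777459144592285) [ 9.9028975e-01  1.3901867e-01  5.3637885e+02 -3.0767218e+02]
0.0 [array([ 0.5997, -0.303 ,  0.    ]), array([ 0.4523, -0.318 ,  0.    ])]
0.02 [array([ 0.6024, -0.3027,  0.02  ]), array([ 0.4616, -0.317 ,  0.02  ])]
0.05 [array([ 0.6064, -0.3022,  0.05  ]), array([ 0.4756, -0.3155,  0.05  ])]
[ 0.65902093 -0.29572253  0.44442237]
tri rear end (array([ 0.60114484, -0.30033972,  0.01209245]), np.float64(0.00026690497872453966))
192 .............................. 0.619
195 .............................. 0.61
198 .......######................. 0.601
201 ......########................ 0.591
204 ......########................ 0.582
207 .......########............... 0.573
210 .......########............... 0.564
213 ........########.............. 0.555
216 ........########.............. 0.546
219 .........########............. 0.537
222 .........########............. 0.528
225 ..........########............ 0.519
228 ..........###................. 0.51
231 ...........##................. 0.501
234 ...........###................ 0.493
237 ...........#########.......... 0.484
240 ............########.......... 0.475
243 .............#######.......... 0.466
246 ..............######.......... 0.457
249 .............................. 0.449
```

Call:
drive_tool(
  steps=[
    [0.5,-10,0,-30,0],
    [0.5,-10,0,-35,0],
    [0.5,0,0,-35,0],
    [0.5,0,0,-35,0],
    [0.5,0,0,-35,0],
    [0.5,0,0,-35,0],
    [0.5,0,0,-25,0],
    [0.5,0,0,-15,0],
    [0.5,0,0,-10,0],
    [0.5,0,0,-4,0],
    [0.5,0,0,0,0],
    [0.5,0,0,0,0],
  ],
)

```text
clock: 27.97
position: [0.5549, -0.3051, 0.0024]
ee_rot: [3.136, 0.186, 0.001]
force: [0.5, -0.0, 0.6]
width: 0.501
gripper_force: 0.0
```

```bash
python3 -c "
from h import *
s=observe();print(s['position'],s['force'],s['joints'].round(3),s['width'])
w=get_image('wrist')
im=w['image'].astype(int);mx=im.max(2);sat=mx-im.min(2)
print(proj(w,s['position']),proj(w,s['position']+[0,0,.019]),proj(w,[.601,-.303,.013]),proj(w,[.45,-.322,.013]))
for v in range(120,400,7):
    print(v,''.join('#' if mx[v,u]<60 else 'g' if sat[v,u]<25 and mx[v,u]>100 else 'd' if mx[v,u]<100 else '.' for u in range(200,440,3)))
"
```

```text
[ 0.55492277 -0.30512054  0.00244959] [ 0.5253235  -0.00785113  0.63157256] [ 0.642  0.684 -0.337  1.716  0.298  0.791 -1.289] 0.5014455096192336
[319.8117548  235.25725791] [319.89493317 249.71665612] [326.72655211 156.69097232] [326.81114836 402.48856399]
120 ................................................................................
127 ................................................................................
134 ................................................................................
141 ................................................................................
148 ................................................................................
155 ..................................############..................................
162 .................................##############.................................
169 ................................################................................
176 ................................################................................
183 ................................################.........................
[... 1857 characters left out ...]
.##gggggg###########
344 #d#########dggggg.................d##dggggggg###...............gggggg##########d
351 ##d#########ggggg..................##dggggggg###................ggggg#####......
358 ................................................................................
365 ################################################################################
372 ################################################################################
379 ################################################################################
386 ################################################################################
393 ################################################################################
```

Call:
drive_tool(
  steps=[
    [0.7,0,0,0,0],
    [0.7,0,0,0,0],
    [0.7,0,0,0,0],
    [0.7,0,0,0,0],
  ],
  grip_force=20,
)

```text
clock: 28.35
position: [0.5549, -0.3052, 0.0026]
ee_rot: [3.136, 0.186, 0.001]
force: [0.2, -0.2, -0.6]
width: 0.31
gripper_force: 0.0
```

Call:
drive_tool(
  steps=[
    [0.85,0,0,0,0],
    [0.85,0,0,0,0],
    [0.85,0,0,0,0],
  ],
)

```text
clock: 28.6
position: [0.5546, -0.3051, 0.0021]
ee_rot: [3.136, 0.186, 0.0]
force: [-0.0, -0.2, -0.2]
width: 0.161
gripper_force: 0.0
```

```bash
python3 -c "
from h import *
s=observe();print(s['position'],s['force'],s['width'],s['gripper_force'])
w=get_image('wrist')
im=w['image'].astype(int);mx=im.max(2);sat=mx-im.min(2)
for v in range(141,300,9):
    print(v,''.join('#' if mx[v,u]<60 else 'g' if sat[v,u]<25 and mx[v,u]>100 else 'd' if mx[v,u]<100 else '.' for u in range(230,410,3)))
"
```

```text
[ 0.55463895 -0.30506849  0.0020666 ] [-0.0108703  -0.17916502 -0.18477087] 0.16086411900971934 0.0
141 ............................................................
150 ............................................................
159 .......................##############.......................
168 ......................################......................
177 ......................################......................
186 ......................d###############......................
195 .......................###############......................
204 .......................###############......................
213 .......................###############......................
222 .......................###############......................
231 .......................###############......................
240 .....................gg##############ggg....................
249 ............ggggggggggg##############ggggggggggg............
258 ##################ggggg###############gggg##################
267 ##################gggg################gggg##################
276 #################.dggg#################ggg..################
285 ################...gg##################gg...################
294 d####dd#d#######..ddddddddddddddddddddddddd.#ddd####d####d##
```

Call:
drive_tool(
  steps=[
    [0.6,0,0,0,0],
    [0.6,0,0,0,0],
    [0.6,0,0,0,0],
    [0.6,-11,-2,0,0],
    [0.6,-11,-2,0,0],
    [0.85,0,0,0,0],
    [0.85,0,0,0,0],
    [0.85,0,0,0,0],
    [0.85,0,0,0,0],
    [0.85,0,0,0,0],
  ],
)

```text
clock: 29.48
position: [0.5331, -0.3089, 0.0021]
ee_rot: [3.136, 0.187, 0.001]
force: [0.1, 1.3, -0.2]
width: 0.155
gripper_force: 0.0
```

Call:
drive_tool(
  steps=[
    [1,0,0,0,0],
    [1,0,0,0,0],
    [1,0,0,0,0],
    [1,0,0,0,0],
    [1,0,0,0,0],
  ],
)

```text
clock: 29.9
position: [0.5327, -0.309, 0.002]
ee_rot: [-3.136, -0.186, 0.0]
force: [0.5, -0.3, 0.6]
width: 0.005
gripper_force: 0.0
```

```bash
python3 -c "
from h import *
s=observe();print(s['position'],s['force'],s['width'],s['gripper_force'])
w=get_image('wrist')
im=w['image'].astype(int);mx=im.max(2);sat=mx-im.min(2)
for v in range(120,300,9):
    print(v,''.join('#' if mx[v,u]<60 else 'g' if sat[v,u]<25 and mx[v,u]>100 else 'd' if mx[v,u]<100 else '.' for u in range(230,410,3)))
I=get_image('side');J=__import__('pickle').load(open('i6.pkl','rb'))[2]
"
```

```text
[ 0.53266269 -0.30904066  0.00201919] [ 0.47168855 -0.27741016  0.58140283] 0.004644754764542388 0.0
120 .....................################.......................
129 .....................################.......................
138 .....................################.......................
147 .....................################.......................
156 .....................################.......................
165 ......................###############.......................
174 ......................###############.......................
183 ......................###############.......................
192 ......................###############.......................
201 ......................###############.......................
210 ......................###############.......................
219 ......................###############.......................
228 ......................d##############.......................
237 .......................##############.......................
246 .....................gggggggd###gggggggg....................
255 ###########################g####gd##########################
264 ###########################g####g###########################
273 ###########################.####gd##########################
282 ##########################d.####..##########################
291 ####d#d#d#d##d##d#########d...dd..dd##d########d####ddd##d##
```

The fingers close in front of the handle without touching it, so the real fingertips must sit some 25–30 mm higher than the reported TCP. I open and feel downward gently.

Call:
drive_tool(
  steps=[
    [0.5,0,0,0,0],
    [0.5,0,0,0,0],
    [0.5,0,0,0,0],
    [0.5,0,0,0,0],
    [0.5,0,0,0,0],
    [0.5,0,0,0,0],
    [0.5,0,0,-4,0],
    [0.5,0,0,-4,0],
    [0.5,0,0,-4,0],
    [0.5,0,0,-2,0],
    [0.5,0,0,0,0],
  ],
)

```text
clock: 30.92
position: [0.5321, -0.3088, -0.0128]
ee_rot: [-3.135, -0.187, 0.002]
force: [0.5, 0.8, -0.5]
width: 0.498
gripper_force: 0.0
```

Call:
drive_tool(
  steps=[
    [0.5,0,0,-3,0],
    [0.5,0,0,-3,0],
    [0.5,0,0,-2,0],
    [0.5,0,0,0,0],
  ],
)

```text
clock: 31.25
position: [0.5323, -0.309, -0.0205]
ee_rot: [-3.136, -0.186, 0.001]
force: [0.7, 0.1, -0.0]
width: 0.5
gripper_force: 0.0
```

Call:
drive_tool(
  steps=[
    [0.5,0,0,-2,0],
    [0.5,0,0,-1,0],
    [0.5,0,0,0,0],
  ],
)

```text
clock: 31.5
position: [0.5325, -0.3091, -0.0232]
ee_rot: [-3.136, -0.186, 0.0]
force: [0.7, -0.7, 0.3]
width: 0.499
gripper_force: 0.0
```

Call:
drive_tool(
  steps=[
    [0.5,15,2,0,0],
    [0.5,15,2,0,0],
    [0.5,14,2,0,0],
    [0.8,0,0,0,0],
    [1,0,0,0,0],
    [1,0,0,0,0],
    [1,0,0,0,0],
    [1,0,0,0,0],
    [1,0,0,0,0],
  ],
  grip_force=5,
)

```text
clock: 32.25
position: [0.5758, -0.3035, -0.023]
ee_rot: [3.136, 0.185, -0.001]
force: [-0.3, -0.2, -0.4]
width: 0.24
gripper_force: 5.0
```

Call:
drive_tool(
  steps=[
    [1,0,0,6,0],
    [1,0,0,10,0],
    [1,-1,0,12,0],
    [1,-2,0,12,0],
    [1,-2,0,12,0],
    [1,-2,0,10,0],
    [1,0,0,0,0],
    [1,0,0,0,0],
  ],
)

```text
clock: 32.92
position: [0.57, -0.3035, 0.0401]
ee_rot: [3.135, 0.186, 0.002]
force: [0.7, 1.6, -0.3]
width: 0.24
gripper_force: 5.0
```

```bash
cat >> h.py <<'E'
def sidetip(L=.245,dz=.038,yaw=None):
    s=observe();S=get_image('side');im=S['image'].astype(int);mx=im.max(2);g=((mx-im.min(2)<25)&(mx>100))
    if yaw is None: yaw=2*np.arctan2(s['ee_rot'][1],s['ee_rot'][0])
    print(s['position'].round(4),s['force'].round(2),round(s['width'],3),s['gripper_force'])
    p=s['position']+[0,0,dz]
    for th in range(-10,71,10):
        t=np.radians(th);dd=np.array([-np.cos(t)*np.cos(yaw),-np.cos(t)*np.sin(yaw),-np.sin(t)])
        print(th,'n',proj(S,p+(L-.1)*dd).round(0),'tip',proj(S,p+L*dd).round(0),(p+L*dd).round(3))
    for v in range(110,200,3): print(v,''.join('g' if g[v,u] else '#' if mx[v,u]<60 else '.' for u in range(330,450,2)))
E
python3 -c "
from h import *
sidetip()"
```

```text
[ 0.57   -0.3035  0.0401] [ 0.66  1.61 -0.31] 0.24 4.999987632036209
-10 n [389. 131.] tip [424. 130.] [ 0.33  -0.332  0.121]
0 n [389. 138.] tip [423. 142.] [ 0.327 -0.332  0.078]
10 n [388. 144.] tip [420. 153.] [ 0.33  -0.332  0.036]
20 n [385. 150.] tip [415. 162.] [ 0.341 -0.331 -0.006]
30 n [381. 156.] tip [407. 171.] [ 0.359 -0.329 -0.044]
40 n [376. 160.] tip [398. 178.] [ 0.384 -0.326 -0.079]
50 n [370. 163.] tip [388. 183.] [ 0.414 -0.322 -0.11 ]
60 n [363. 166.] tip [376. 187.] [ 0.448 -0.318 -0.134]
70 n [356. 168.] tip [365. 189.] [ 0.487 -0.313 -0.152]
110 ggggggggggg...........................gggggggggg............
113 ggggggggggg...........................gggggggggg............
116 ..gggggggg.#..........................gggggggggg............
119 ...........#..........................ggggggggg.............
122 ........................................gggggg..............
125 ............................................................
128 ggggggg...g.................................................
131 ggggggggggg.###..gg.........................................
134 ggg
[... 722 characters left out ...]
................ggggg.............................
170 gg...ggg..................ggggg.............................
173 gg..ggg..............g...gggggg.............................
176 gg.ggg...................gggggg.............................
179 gggggg..................gggggg..............................
182 gggggggggg.............ggggggg..............................
185 gggg......ggggg.......gggggggg..............................
188 ggg..............ggg.ggggggggg..............................
191 ggg..................ggggggggg..............................
194 gggg................ggggggggg...............................
197 ggggg..............ggggg.g.gg...............................
```

Call:
drive_tool(
  steps=[
    [1,0,0,0,0],
    [1,0,0,0,0],
    [1,0,0,0,0],
    [1,0,0,10,0],
    [1,0,0,0,0],
    [1,0,0,10,0],
    [1,0,0,0,0],
  ],
  grip_force=3,
)

```text
clock: 33.55
position: [0.5707, -0.3034, 0.0611]
ee_rot: [3.135, 0.186, 0.004]
force: [-0.2, 0.2, -1.0]
width: 0.238
gripper_force: 3.0
```

```bash
python3 -c "
from h import *
sidetip()"|grep -v '^1[1-2]'
```

```text
[ 0.5707 -0.3034  0.0611] [-0.18  0.24 -0.96] 0.238 2.9999621585011482
-10 n [390. 126.] tip [425. 125.] [ 0.331 -0.332  0.142]
0 n [390. 132.] tip [424. 136.] [ 0.327 -0.332  0.099]
10 n [388. 139.] tip [421. 147.] [ 0.331 -0.332  0.057]
20 n [385. 145.] tip [415. 157.] [ 0.342 -0.331  0.015]
30 n [381. 150.] tip [408. 166.] [ 0.36  -0.329 -0.023]
40 n [376. 155.] tip [399. 173.] [ 0.384 -0.326 -0.058]
50 n [370. 158.] tip [388. 179.] [ 0.414 -0.322 -0.089]
60 n [363. 161.] tip [377. 183.] [ 0.449 -0.318 -0.113]
70 n [356. 163.] tip [365. 185.] [ 0.488 -0.313 -0.131]
131 ....ggggggg####.............................................
134 .g........######.ggg........................................
137 g.ggggg......#####...#......................................
140 gg......ggggg....######.....................................
143 gg.........g....ggg...###g..................................
146 gg.........ggg.g..gggg.gggggg...............................
149 gg........gggg.g........ggggggggg...........................
152 gg.......gggggg..............gggggggg.......................
155 g
[... 269 characters left out ...]
................ggggg.............................
170 gg...ggg.............g....ggggg.............................
173 gg..ggg..................gggggg.............................
176 gg.ggg...............g...gggggg.............................
179 gggggg..................gggggg..............................
182 gggggggggg.............ggggggg..............................
185 gggg......gggggg......gggggggg..............................
188 ggg..............ggg..gggggggg..............................
191 ggg..................ggggggggg..............................
194 gggg................ggggggggg...............................
197 ggggg..............gggggggggg...............................
```

It droops under 3 N: tip at side pixel (414,159), about 21°, resting on the table. I raise the handle with the tip on the table to reach about 42°, then clamp.

Call:
drive_tool(
  steps=[
    [1,-3,0,7,0],
    [1,-3.5,0,7,0],
    [1,-4,0,7,0],
    [1,-4.5,0,7,0],
    [1,-5,0,7,0],
    [1,-5,0,7,0],
    [1,-5,0,7,0],
    [1,-6,0,7,0],
    [1,-6,0,7,0],
    [1,-6,0,7,0],
    [1,0,0,0,0],
    [1,0,0,0,0],
    [1,0,0,0,0],
  ],
)

```text
clock: 34.68
position: [0.5216, -0.3031, 0.1289]
ee_rot: [-3.136, -0.186, -0.0]
force: [-0.2, -0.0, -1.6]
width: 0.241
gripper_force: 3.0
```

Call:
drive_tool(
  steps=[
    [1,0,0,0,0],
    [1,0,0,0,0],
    [1,0,0,0,0],
  ],
  grip_force=40,
)

```text
clock: 34.93
position: [0.5216, -0.3029, 0.1286]
ee_rot: [-3.136, -0.187, 0.001]
force: [0.3, -1.1, -0.2]
width: 0.237
gripper_force: 40.0
```

```bash
python3 -c "
from h import *
sidetip()"
```

```text
[ 0.5216 -0.3029  0.1286] [ 0.3  -1.13 -0.19] 0.237 39.99988853931427
-10 n [410. 110.] tip [447. 108.] [ 0.282 -0.332  0.209]
0 n [409. 117.] tip [445. 121.] [ 0.278 -0.332  0.167]
10 n [407. 124.] tip [441. 133.] [ 0.282 -0.332  0.124]
20 n [404. 131.] tip [435. 143.] [ 0.293 -0.33   0.083]
30 n [399. 136.] tip [427. 153.] [ 0.311 -0.328  0.044]
40 n [394. 141.] tip [417. 160.] [ 0.335 -0.325  0.009]
50 n [387. 145.] tip [406. 166.] [ 0.365 -0.322 -0.021]
60 n [380. 148.] tip [394. 171.] [ 0.4   -0.317 -0.046]
70 n [372. 150.] tip [381. 173.] [ 0.438 -0.313 -0.064]
110 g.....gggggggggggggg..................gggggggggg............
113 ...........ggggggggg..................gggggggggg............
116 .............ggg.####.................gggggggggg............
119 ................#######...............ggggggggg.............
122 ..................######.g..............gggggg..............
125 ....................#####ggg................................
128 ......................#####.................................
131 ........................######..............................
134 .g
[... 723 characters left out ...]
................ggggg.............................
170 gg..gggg..................ggggg.............................
173 gg..ggg..................gggggg.............................
176 gg.ggg..................gggggg..............................
179 gggggg..................ggggggg.............................
182 gggggggggg.............ggggggg..............................
185 gggg......ggggg.......gggggggg..............................
188 ggg.............gggg.ggggggggg..............................
191 ggg..................ggggggggg..............................
194 gggg................ggggggggg...............................
197 ggggg..............gg.gggg.gg...............................
```

```bash
cat >> h.py <<'E'
def linepts(S,a,b,hw=5,n=60):
    """grey profile along expected nozzle line a->b: find last grey sample"""
    im=S['image'].astype(np.float32);out=[]
    for t in np.linspace(0,1.3,n):
        q=np.array(a)+t*(np.array(b)-a);nv=np.array([-(b-a)[1],(b-a)[0]]);nv=nv/np.linalg.norm(nv)
        c=[cv2.getRectSubPix(im,(1,1),tuple(map(float,q+k*nv)))[0,0] for k in np.arange(-hw,hw+.1,.5)]
        out.append((q.round(1),min(float(x.max()-x.min()) for x in c)))
    return out
E
python3 - <<'E'
from h import *
s=observe()
for n in('side','top','wrist'):
    S=get_image(n);yaw=2*np.arctan2(s['ee_rot'][1],s['ee_rot'][0])%(2*np.pi);print(n,yaw)
    t=np.radians(39);dd=np.array([-np.cos(t)*np.cos(yaw),-np.cos(t)*np.sin(yaw),-np.sin(t)]);p=s['position']+[0,0,.038]
    a,b=proj(S,p+.17*dd),proj(S,p+.245*dd);print(a.round(1),b.round(1))
    if n=='wrist' :
        im=S['image'].astype(int);mx=im.max(2);sat=mx-im.min(2)
        for v in range(300,366,4): print(v,''.join('#' if mx[v,u]<60 else 'g' if sat[v,u]<25 and mx[v,u]>100 else '.' for u in range(270,372,2)))
    else:
        for q,m in linepts(S,a,b)[::2]: print(q,round(m),end='; ')
        print()
E
```

```text
side 0.11894470488176534
[400.4 145.5] [417.9 159.7]
[400.4 145.5] 6; [401.1 146.2] 5; [401.9 146.8] 6; [402.7 147.4] 6; [403.4 148. ] 7; [404.2 148.7] 5; [405.  149.3] 7; [405.8 149.9] 8; [406.5 150.5] 8; [407.3 151.1] 7; [408.1 151.8] 7; [408.9 152.4] 7; [409.6 153. ] 7; [410.4 153.6] 7; [411.2 154.3] 7; [411.9 154.9] 6; [412.7 155.5] 5; [413.5 156.1] 6; [414.3 156.8] 7; [415.  157.4] 8; [415.8 158. ] 7; [416.6 158.6] 7; [417.4 159.3] 7; [418.1 159.9] 15; [418.9 160.5] 44; [419.7 161.1] 65; [420.4 161.7] 68; [421.2 162.4] 66; [422. 163.] 66; [422.8 163.6] 68; 
top 0.11894470488176534
[441.1 268.3] [439.5 290. ]
[441.1 268.3] 5; [441.  269.3] 4; [441.  270.3] 4; [440.9 271.2] 5; [440.8 272.2] 5; [440.8 273.1] 5; [440.7 274.1] 4; [440.6 275. ] 3; [440.5 276. ] 5; [440.5 276.9] 4; [440.4 277.9] 5; [440.3 278.9] 5; [440.3 279.8] 5; [440.2 280.8] 5; [440.1 281.7] 5; [440.1 282.7] 5; [440.  283.6] 3; [439.9 284.6] 4; [439.9 285.5] 4; [439.8 286.5] 3; [439.7 287.5] 3; [439.6 288.4] 3; [439.6 289.4] 5; [439.5 290.3] 4; [439.4 291.3] 23; [439.4 292.2] 52; [439.3 293.2] 60; [439.2 294.1] 58;
[... 343 characters left out ...]
gggggggggggggggggggggggg....
320 ..ggggg####.....###################....####.gggg...
324 ..ggggg####.....##################.....####ggggg#..
328 .#ggggg####.....##################.....####ggggg#..
332 .#ggggg###......##################......###ggggg##.
336 ##.gggg###.......###gggggggggg###.......###ggggg###
340 ##.gggg..........###ggggggggg.###..........ggggg###
344 ##.gggg..........###.gggggggg.###..........ggggg###
348 ##.gggg...........##############............ggg.#..
352 ###ggg................gggggg................ggg.#..
356 ...................................................
360 ...................................................
364 ###################################################
```

Run:
```python
from h import *
import pickle
s=observe()
# precise tip: subpixel nozzle centreline
def tip(n,e):
    S=get_image(n);im=S['image'].astype(float);a=np.array(e[0]);b=np.array(e[1]);d=(b-a)/np.linalg.norm(b-a);nv=np.array([-d[1],d[0]])
    P=[]
    for t in np.linspace(.1,.9,15):
        q=a+t*(b-a);ks=np.arange(-7,7.1,.5)
        c=np.array([cv2.getRectSubPix(im.astype(np.float32),(1,1),tuple(map(float,q+k*nv)))[0,0] for k in ks]);w=np.clip(35-(c.max(1)-c.min(1)),0,None)
        P.append(q+nv*(w*ks).sum()/w.sum())
    vx,vy,x,y=cv2.fitLine(np.array(P,np.float32),2,0,.01,.01).ravel();u=np.array([vx,vy]);u*=np.sign(u@d);o=np.array([x,y])
    e=o+u*((b-o)@u);return S,e,u
A,ea,ua=tip('side',((400.4,145.5),(418.3,160.0)));B,eb,ub=tip('top',((441.1,268.3),(439.4,291.0)))
print(ea,eb);T,g=tri(ray(A,*ea),ray(B,*eb));print('tip',T,g)
T2,g2=tri(ray(A,*(ea-ua*12)),ray(B,*eb))
# axis direction: intersect planes
n1=np.cross(ray(A,*ea)[1],ray(A,*(ea-20*ua))[1]);n2=np.cross(ray(B,*eb)[1],ray(B,*(eb-20*ub))[1])
d=np.cross(n1,n2);d/=np.linalg.norm(d);d*=-np.sign(d[2]);print('axis',d,'tilt',np.degrees(np.arcsin(-d[2])),'yaw',np.arctan2(-d[1],-d[0]))
print('tip-TCP world',T-s['position'],s['position'],'yaw tool',(2*np.arctan2(s['ee_rot'][1],s['ee_rot'][0]))%(2*np.pi))
w,_,S=pickle.load(open('i6.pkl','rb'))
for n,i,(u0,v0) in(('S',S,(327,222)),('w',w,(316,118))):
    g=i['image'].max(2).astype(int);print(n)
    for v in range(v0-17,v0+18,2): print(v,' '.join(f'{x:3d}' for x in g[v,u0-16:u0+17:2]))
```

```text
[419.71510479 158.17933703] [440.45811718 291.06170941]
tip [ 0.32890854 -0.32632732  0.01910036] 0.001540828561720294
axis [-0.78093033 -0.10050744 -0.61647877] tilt 38.059449070852224 yaw 0.12799855220188705
tip-TCP world [-0.19277026 -0.0233079  -0.10977242] [ 0.52167881 -0.30301942  0.12887278] yaw tool 0.11884842949319463
S
205 176 151 131 108 167 203 184 114  88  92  88 108 149 129  94  90  91
207 160 136 114 127 201 198 155  93  89  85  88 110 153 125  92  84  98
209 149 131 109 185 205 180 106  87  92  88  92 114 153 124  93  86  98
211 140 113 145 202 192 139  93  94  94  87  86 121 151 119  88  96 109
213 112 111 183 201 174 100  83  85  88  88  93 121 150 112  94 100 120
215 105 116 140 157 128  89  91  84  94  90  88 124 151 109  93 111 123
217  92  88 102 108 110 105 103 113 153 178 143 136 154 111 103 120 125
219  85  87  92  96 119 118 109 112 137 164 178 158 147 114 119 122 123
221  87  84  82 112 175 183 174 156 118 113 108 119 124 109 123 117 117
223  80  87  88 110 178 197 213 214 182 194 178 131 103 109 113 111 109
225 113  98  86 126 184 204 221 224 220 222 223 1
[... 1124 characters left out ...]
 218 217 218 218 218 218 218 218 217 215 250 244 236
119 223 242 248 223 225 225 225 225 226 224 224 224 224 221 250 248 231
121 192 238 247 217 221 221 221 222 221 221 221 222 222 221 246 245 233
123 190 233 249 221 223 223 223 223 223 223 223 223 221 219 248 236 237
125 194 196 206 228 229 227 227 228 228 228 228 227 226 226 220 210 202
127 217 216 222 200 202 203 201 200 202 203 201 221 220 222 189 217 217
129 239 241 232 155 159 159 159 160 161 159 159 160 157 160 189 236 234
131 223 225 185 157 159 159 161 162 160 163 163 161 161 161 186 226 225
133 194 197 143 148 147 148 148 148 147 149 151 151 150 148 169 201 200
135 151 142 237 229 232 228 228 230 233 233 233 234 231 237 202 160 162
```

Run:
```python
from h import *
import pickle
w,_,S=pickle.load(open('i6.pkl','rb'))
for z in(.03,.05): print(z,onz(w,317,101.5,z),'L',onz(w,302.5,109,z),'R',onz(w,331,109,z))
E=[(317,101.5),(310,103),(306.5,105),(304.5,107),(302.5,109),(300.5,111),(326,103),(328.,105),(330,107),(332,109)]
P=np.array([onz(w,u,v,.05)[:2] for u,v in E])
from scipy.optimize import least_squares
r=least_squares(lambda c:np.hypot(*(P-c).T)-.024,[.51,.03]);print('cup centre',r.x,r.fun.round(4))
g=S['image'].max(2).astype(int)
# side: cup left/right/bottom extents
print(proj(S,[.5095,.032,.05]),proj(S,[.5195,.032,.05]),proj(S,[.5095,.032,.03]))
m=(g[222:236,315:345]>160);ys,xs=np.nonzero(m);print('side bright centroid',xs.mean()+315,ys.mean()+222,xs.min()+315,xs.max()+315)
```

```text
0.03 [0.5347018  0.02938041 0.03      ] L [0.52612156 0.05077792 0.03      ] R [0.5228204 0.010401  0.03     ]
0.05 [0.53527081 0.02924231 0.05      ] L [0.52701714 0.04982542 0.05      ] R [0.52384162 0.01098526 0.05      ]
cup centre [0.51188111 0.03101298] [-0.0005 -0.0004 -0.0002 -0.0004  0.0001  0.0012  0.0007 -0.     -0.0001
  0.0005]
[327.10780881 224.83321138] [323.40109277 223.94445102] [327.11868938 229.76801961]
side bright centroid 326.26020408163265 228.1122448979592 318 335
```

Call:
drive_tool(
  steps=[
    [1,0,0,15,0],
    [1,0,0,30,0],
    [1,0,0,34,0],
    [1,0,0,34,0],
    [1,0,0,34,0],
    [1,0,0,34,0],
    [1,10,10,34,0],
    [1,20,20,30,-0.03],
    [1,24,25,15,-0.03],
    [1,24,25,0,-0.03],
    [1,24,25,0,-0.03],
    [1,24,25,0,-0.03],
    [1,24,25,0,-0.03],
    [1,24,25,0,-0.031],
    [1,24,25,0,0],
    [1,24,25,0,0],
    [1,24,25,0,0],
    [1,24,25,0,0],
    [1,15,15,0,0],
    [1,0,0,0,0],
  ],
)

```text
clock: 36.9
position: [0.8082, -0.0019, 0.3846]
ee_rot: [-3.137, 0.135, 0.008]
force: [-0.1, 1.4, -1.5]
width: 0.241
gripper_force: 40.0
```

Call:
drive_tool(
  steps=[
    [1,4,3,-20,-0.006],
    [1,4,3,-25,0],
    [1,0,0,-25,0],
    [1,0,0,-25,0],
    [1,0,0,-20,0],
    [1,0,0,-12,0],
    [1,0,0,-4,0],
    [1,0,0,0,0],
    [1,0,0,0,0],
  ],
)

```text
clock: 37.65
position: [0.8148, -0.0024, 0.259]
ee_rot: [-3.138, 0.155, -0.002]
force: [-0.6, 0.0, -0.4]
width: 0.239
gripper_force: 40.0
```

```bash
cat > m.py <<'E'
from h import *
def run():
    s=observe();yaw=2*np.arctan2(s['ee_rot'][1],s['ee_rot'][0]);yaw=(yaw+np.pi)%(2*np.pi)-np.pi
    a=yaw-.11885+.1203;vec=np.array([-.1942*np.cos(a),-.1942*np.sin(a),-.1098])
    T=s['position']+vec;ya=a+.008;t=np.radians(38.06);ax=np.array([-np.cos(t)*np.cos(ya),-np.cos(t)*np.sin(ya),-np.sin(t)])
    W=np.array([.512,.0313,.060]);e=np.array([np.cos(-.084),np.sin(-.084),0]);n=np.array([-e[1],e[0],0])
    d=T-W;print('pos',s['position'].round(4),'yaw',round(yaw,4),'F',s['force'].round(1),'tip-wick along e,n,z mm',(1000*np.array([d@e,d@n,d[2]])).round(1),'axyaw',round(ya,3),'clock',s['clock'])
    return s,T,ax,W
if __name__=='__main__':
    s,T,ax,W=run()
    S=get_image('side');g=S['image'].astype(int);mx=g.max(2);sat=mx-g.min(2)
    a,b=proj(S,T-.09*ax),proj(S,T);print('pred neck,tip px',a.round(1),b.round(1))
    c=b.astype(int);
    for v in range(c[1]-26,c[1]+16,2): print(v,''.join('g' if sat[v,u]<25 and mx[v,u]>100 else '#' if mx[v,u]<60 else '.' for u in range(c[0]-50,c[0]+30,1)))
    print('col0',c[0]-50)
E
python3 m.py
```

```text
pos [ 0.8148 -0.0024  0.259 ] yaw -0.0987 F [-0.6  0.  -0.4] tip-wick along e,n,z mm [110.4  -5.6  89.2] axyaw -0.089 clock 37.65
pred neck,tip px [258.3 160.5] [285.9 184.4]
158 ..................gggggg........................................................
160 ....................gggggg......................................................
162 ......................gggggg..................................................g.
164 .........................ggggg.................................................g
166 ...........................gggggg..........................................g....
168 ..............................ggggg..........................................g..
170 ................................gggggg.....................................ggg..
172 ...................................ggggg...............................g..gggg..
174 .....................................ggggg............................g..ggggg..
176 ......................................ggggggg..........................ggggggg..
178 ..........................................ggggg....................g...
[... 168 characters left out ...]
...ggggggg.
184 .................................................gg.............g.......ggggggg.
186 .####################..........................................gg.....g.gggggg..
188 ########################.....................................ggggg......ggggg...
190 ##########################..................................gggggg.......gg.....
192 ############################..............................ggggg.g........g......
194 #############################............................ggggg...........g......
196 #############################...........................ggggggg.....ggg..g......
198 #############################.........................gggg..gggg....ggg..g......
col0 235
```

Call:
drive_tool(
  steps=[
    [1,0.5,5.6,-5,0.004],
    [1,-5,0.4,-4,0],
    [1,-8,0.7,-6.3,0],
    [1,-8,0.7,-6.3,0],
    [1,-5,0.4,-4,0],
    [1,-4,0.3,-3,0],
    [1,0,0,0,0],
    [1,0,0,0,0],
  ],
)

```text
clock: 38.37
position: [0.7854, 0.0063, 0.23]
ee_rot: [-3.138, 0.148, -0.001]
force: [-0.1, -0.8, -0.7]
width: 0.237
gripper_force: 40.0
```

```bash
python3 m.py
```

```text
pos [0.7854 0.0063 0.23  ] yaw -0.094 F [-0.1 -0.8 -0.7] tip-wick along e,n,z mm [80.3 -0.3 60.2] axyaw -0.085 clock 38.3667
pred neck,tip px [269.4 173.8] [296.6 197.1]
171 .................gggggg.........................................ggg.............
173 ...................ggggggg....................................ggggg.............
175 ......................gggggg.................................gggggg.............
177 .........................gggggg..........................g..ggggggg.............
179 ...........................gggggg......................g...gggggggg............g
181 ..............................ggggg...................g......ggggggg..........gg
183 ................................gggggg.......................ggggggg..........gg
185 #######...........................gggggg.....................gggggg...........gg
187 ############.........................ggggg.........g.........ggggg............gg
189 ##############.........................gggggg.....ggggg.......ggg............ggg
191 ################..........................ggggggggggg.....g...gg...........g
[... 163 characters left out ...]
....ggggggg
197 ##################..........................gggggggg.....ggg..g.........gggggggg
199 ##################.........................gggg.gggg.....gggg.g.........gggggggg
201 ##################.......................ggggg...gggg.....ggggg.......gggggggggg
203 #################.......................ggggg.....ggg....ggggg.......g...ggggggg
205 ################.......................ggggg......ggg...gggggg......ggg.gggggggg
207 ###############.......................gggggggggggggggggggggggg....ggggggggggggg.
209 ##############...........................ggggggggggggggggg.gggg.gggggggggggggg..
211 #############.........................g..gggggggggggggggggggggggggggggggggggg...
col0 246
```

Call:
drive_tool(
  steps=[
    [1,-4,0.3,-3.1,0],
    [1,-6,0.5,-4.7,0],
    [1,-6,0.5,-4.7,0],
    [1,-6,0.5,-4.7,0],
    [1,-6,0.5,-4.7,0],
    [1,-6,0.5,-4.7,0],
    [1,-6,0.5,-4.7,0],
    [1,-6,0.5,-4.7,0],
    [1,-4,0.4,-3.2,0],
    [1,0,0,0,0],
    [1,0,0,0,0],
  ],
)

```text
clock: 39.33
position: [0.7352, 0.0102, 0.1904]
ee_rot: [3.138, -0.148, 0.0]
force: [0.1, 0.3, -0.7]
width: 0.234
gripper_force: 40.0
```

```bash
python3 m.py; python3 -c "
from h import *
import pickle
J=pickle.load(open('i6.pkl','rb'))[2];S=get_image('side')
a=J['image'][215:238,312:345].max(2).astype(int);b=S['image'][215:238,312:345].max(2).astype(int)
print((b-a)[::2,::2])"
```

```text
pos [0.7352 0.0102 0.1904] yaw -0.0942 F [ 0.1  0.3 -0.7] tip-wick along e,n,z mm [30.  -0.6 20.6] axyaw -0.085 clock 39.3333
pred neck,tip px [288.9 190.4] [315.4 213.1]
187 ..................ggggg.........g.........ggggg............gggggggggggg.........
189 ....................gggggg.....g...g......gggg............gggggggggggg..........
191 ......................ggggggggggggg........g............gggggggggggggg..........
193 .........................ggggggg.g.....................ggggggggggggggggg........
195 ..........................gggggggg.....gg..g..........ggggggggggggggggggg.......
197 ..........................ggggggggg...gggg.g.........ggggggggggggggggggggg......
199 ........................gggg..gggggggggggg.g........gggggggggggggggggggggg......
201 .......................ggg....gggggggggggggg......ggggggggggggg..ggggggggg......
203 ......................ggg......gg...gggggggg.....gggggggggggggg....ggggggg......
205 ....................gggg.......ggg...ggggggggg..ggggggggggggg.......gggggg......
207 ...................ggggggggggggggg.ggggggggggggggggggggggggg........gggggg.
[... 1017 characters left out ...]
  5   5   5  10  -1  -3 -17 -29 -21  -2   6 -13 -28 -30 -27]
 [ 12   1  -1   0   4   0  -6  -8  -5  -1  -2   2   5 -12 -24 -28 -24]
 [  5   4   1   6   3  -3 -19 -18 -11 -20 -10  -1   1   6  -1   0 -10]
 [  8   9   5   3   6 -15 -27 -22 -19 -26 -20   0   4  -3   7   4   4]
 [  5   4   4   0  -2 -19 -23 -24 -27 -24 -17  -2   2 -15 -13  -9  -7]
 [  2   1   2   3   4  -6  -5 -12 -14  -9 -11   5   3  -8 -11 -11 -13]
 [  0   8   2   3   4   6   6   5   4   7   0   3   6   4  -2  -8 -16]
 [  4   6 -10 -10   1   7   4   4  -2   7   2   2   9   7  11  -8 -12]
 [  3   2   2   2   3   0   5   6   3   8   8   5   3   6   6   0  -3]
 [  9   8   6   0   2  -2   3   1   5   5   4   3   2   6   8   5  -2]]
```

Call:
drive_tool(
  steps=[
    [1,-3,0.4,-2.3,0],
    [1,-4,0.5,-3.1,0],
    [1,-4,0.5,-3.1,0],
    [1,-4,0.4,-3.1,0],
    [1,-3,0.3,-2.3,0],
    [1,-2,0.2,-1.6,0],
    [1,-1.4,0.1,-1.1,0],
    [1,0,0,0,0],
    [1,0,0,0,0],
    [1,0,0,0,0],
  ],
)

```text
clock: 40.27
position: [0.714, 0.0126, 0.1738]
ee_rot: [-3.138, 0.148, -0.001]
force: [-0.4, 0.2, -0.5]
width: 0.236
gripper_force: 40.0
```

```bash
python3 -c "
from m import *
s,T,ax,W=run()
import pickle
J=pickle.load(open('i6.pkl','rb'))[2];S=get_image('side')
print('tip px',proj(S,T).round(1),'wick px',proj(S,W).round(1))
a=J['image'].astype(int);b=S['image'].astype(int)
d=np.abs(a-b).max(2)
for v in range(196,240,1): print(v,''.join('@' if d[v,u]>45 else '+' if d[v,u]>28 else '.' for u in range(290,350)))
"
```

```text
pos [0.714  0.0126 0.1738] yaw -0.0944 F [-0.4  0.2 -0.5] tip-wick along e,n,z mm [8.6 0.  4. ] axyaw -0.085 clock 40.2667
tip px [323.1 219.9] wick px [326.3 221.9]
196 .............+................++............................
197 ............................................................
198 .........++.................................................
199 .........@@@+...............................................
200 .........@@@+...............................................
201 .........+@@@+..............................................
202 ..........+@@+..............................................
203 ..........++++.....++.......................................
204 ..............+++...........................................
205 ..............+@+...........................................
206 ...............+.++.........................................
207 ..................++++......................................
208 ..................++@++.....................................
209 ...................+@@@@+...................................
210 ....................
[... 1225 characters left out ...]
..................................................
230 ............................................................
231 ............................................................
232 ............................................................
233 ............................................................
234 ............................................................
235 ............................................................
236 ............................................................
237 ............................................................
238 ............................................................
239 ............................................................
```

Call:
drive_tool(
  steps=[
    [1,-1,0.1,-0.8,0],
    [1,0,0,0,0],
    [1,0,0,0,0],
    [1,0,0,0,0],
    [1,0,0,0,0],
  ],
)

```text
clock: 40.73
position: [0.7128, 0.0127, 0.1729]
ee_rot: [-3.138, 0.148, -0.0]
force: [0.1, 0.7, -1.2]
width: 0.239
gripper_force: 40.0
```

```bash
python3 -c "
from m import *
s,T,ax,W=run();w=get_image('wrist');print(s['dq'].round(4))
print(proj(w,T),proj(w,W))
im=w['image'].astype(int);mx=im.max(2);sat=mx-im.min(2)
c=proj(w,T).astype(int)
for v in range(max(300,c[1]-24),min(400,c[1]+22),3): print(v,''.join('#' if mx[v,u]<60 else 'W' if sat[v,u]<25 and mx[v,u]>190 else 'g' if sat[v,u]<25 and mx[v,u]>90 else '.' for u in range(c[0]-40,c[0]+40)))
"
```

```text
pos [0.7128 0.0127 0.1729] yaw -0.0943 F [ 0.1  0.7 -1.2] tip-wick along e,n,z mm [7.4 0.  3.1] axyaw -0.085 clock 40.7333
[-0.0005 -0.0007  0.0003 -0.0003  0.0001 -0.0013  0.0003]
[319.56865823 372.38556493] [319.6801931  376.09165361]
348 gggggg#..............ggggg######.................######ggggg..............gggggg
351 ggggg...............ggggggggg.######################ggggggggg..........#.#gggggg
354 ................................................................................
357 ................................................................................
360 ................................................................................
363 ................................................................................
366 ################################################################################
369 ################################################################################
372 ################################################################################
375 ################################################################################
378 ################################################################################
381 ################################################################################
384 ################################################################################
387 ################################################################################
390 ################################################################################
393 ################################################################################
```

The arm is steady, the contact forces are near zero and the computed tip position is about 8 mm from the wick. I'm handing in.

```bash
python3 -c "
from cell import arm
print(arm.sign_off())"
```

```text
the job is handed in; nothing more can be done
None
```

I handed the job in at 40.7 s with the hanger hooked and slid to the mark, and the lighter held through the doorway at about 38° nozzle-down. The tip works out about 8 mm from the wick from measured positions; no camera could see it directly. The only force readings were near zero, but the judge's result was not shown.

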